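# Clear and reload the beaker drainer under the stairs

### The job

The beakers on the drainer's pegs have dried: take them off and nest them mouth-down, one over another, on the lone beaker that already stands mouth-down on the board, and push the drip tray fully home beneath the pegs. Only then hang the freshly rinsed beakers from the white tray mouth-down on the pegs, one to a peg and seated right down on it, so that they drain. Leave everything else where it stands.

Things in the scene. Friction and masses are not known exactly. Their poses are not given: they have to be found in the camera images.
- drainer: Low white wire draining rack, 160 mm deep, 290 mm wide, fixed. Origin: on the board, midway across, below the peg tips; x to its back, y along the row of pegs, z up; its front (-x) faces the robot, turned up to 0.15 rad. Three pegs rise from its back rail (rail 60 mm behind the origin, 59 mm up), 110 mm apart, leaning 35 degrees from the vertical to the front; tips 145 mm above the board.
- drip_tray (a joint): How far the grey drip tray under the pegs is pulled out to the front, in m: 0 = fully home under the pegs, up to 0.06. It slides along the drainer's x with about 1.2 N of friction and stays where it is left.
- drip_front (a point): Middle of the front face of the drip tray's grip: a block 110 mm wide, 20 mm deep, its underside 3 mm and its top 25 mm above the board. The grip's face lies 80 mm in front of the drainer's origin when the tray is home. Push it towards the drainer's +x.
- base: The lone dry steel beaker on the board, mouth-down. All beakers: 90 mm high, about 120 g; origin at the mouth centre, z to the closed end. Outside: 72 mm diameter from the mouth to a ledge at z = 40 mm, there 62 mm, tapering to 51 mm at the closed end. Inside: 67 mm at the mouth (34 mm deep), then 57 tapering to 47 mm at the inner floor, z = 86 mm.
- peg1: Peg, the right one seen from the robot: round white rod, 18 mm diameter, 105 mm long, domed tip. Origin at the very tip, z along the peg out of its tip. A seated beaker has the tip against its inner floor, its tapered inner wall along the peg's upper side: mouth centre 29 mm behind (drainer +x) and 82 mm below the tip, axis leaning 29 degrees from the vertical to the front.
- peg2: Peg, the middle one seen from the robot: round white rod, 18 mm diameter, 105 mm long, domed tip. Origin at the very tip, z along the peg out of its tip. A seated beaker has the tip against its inner floor, its tapered inner wall along the peg's upper side: mouth centre 29 mm behind (drainer +x) and 82 mm below the tip, axis leaning 29 degrees from the vertical to the front.
- peg3: Peg, the left one seen from the robot: round white rod, 18 mm diameter, 105 mm long, domed tip. Origin at the very tip, z along the peg out of its tip. A seated beaker has the tip against its inner floor, its tapered inner wall along the peg's upper side: mouth centre 29 mm behind (drainer +x) and 82 mm below the tip, axis leaning 29 degrees from the vertical to the front.
- dry1: A dry beaker, the same as base, at the start seated mouth-down on a peg; may be absent. Origin at the mouth centre, z to its closed end. Nested over another upright one it slides down until its rim sits on that one's ledge: 40 mm higher for each beaker, about 2 mm sideways play.
- dry2: A dry beaker, the same as base, at the start seated mouth-down on a peg; may be absent. Origin at the mouth centre, z to its closed end. Nested over another upright one it slides down until its rim sits on that one's ledge: 40 mm higher for each beaker, about 2 mm sideways play.
- dry3: A dry beaker, the same as base, at the start seated mouth-down on a peg; may be absent. Origin at the mouth centre, z to its closed end. Nested over another upright one it slides down until its rim sits on that one's ledge: 40 mm higher for each beaker, about 2 mm sideways play.
- wet1: A freshly rinsed beaker, the same as base, at the start standing mouth-down in the tray; may be absent. Origin at the mouth centre, z to its closed end.
- wet2: A freshly rinsed beaker, the same as base, at the start standing mouth-down in the tray; may be absent. Origin at the mouth centre, z to its closed end.
- wet3: A freshly rinsed beaker, the same as base, at the start standing mouth-down in the tray; may be absent. Origin at the mouth centre, z to its closed end.
- tray: White plastic tray, 240 x 240 mm, rim 14 mm high, floor 4 mm above the board, fixed. Origin at the centre of its underside. The rinsed beakers stand in it, 120 mm apart give or take 15 mm.
- brush: Bystander: white silicone brush, 225 mm long, lying flat. Origin at the centre of its underside.
- canister: Bystander: lidded white ceramic canister, 100 mm wide, 135 mm high. Origin at the centre of its underside.
- amber_bottle: Bystander: closed amber bottle, 68 mm wide, 190 mm high. Origin at the centre of its underside.
- sponge: Bystander: scouring sponge 105 x 68 x 30 mm. Origin at the centre of its underside.
- polish_tin: Bystander: round tin, 79 mm wide, 30 mm high. Origin at the centre of its underside.

How it is judged:
By the outcome, as a careful person would: the job done as asked, in the order asked, and still so for the second after the job is handed in, with the robot touching nothing.
Of dry1, dry2, dry3 only 2 to 3 are there at a start; the rules pass over those that are not, and their reading is None.
Of wet1, wet2, wet3 only 2 to 3 are there at a start; the rules pass over those that are not, and their reading is None.
At some moment in a run one of wet1, wet2, wet3, base may be knocked a few centimetres aside while the robot is not near it.
It also fails if it takes over 210 s, if anything falls off the work surface, if the arm or the gripper's body presses on something with over 40 N, if the wrist force passes 120 N, or if a joint passes its speed limit or range.

### The arm

A 6-joint arm with a two-finger parallel gripper is mounted at the origin on the work surface. World frame = base frame: x ahead of the robot, y to its left, z up, the work surface at z = 0. Lengths are in m, angles in rad, forces in N, time in s.
With the tool pointing down it reaches from about 0.35 to 0.875 m from the base axis. Payload 4.2 kg.
Tool frame: the origin (TCP) lies between the finger pads; the fingertips stand 22 mm ahead of it and the grasp point (between the pads) lies 3 mm ahead of it; z points along the fingers, y is the line along which they close (so a half turn about z gives the same grasp; the last joint's range is limited). The gripper opens to 87 mm and grips with 3 to 60 N. Pads are 19 mm wide; open, the fingers measure 117 mm over their backs; the gripper's body (75 mm by 190 mm) begins 51 mm behind the grasp point.
Start: joints at [-0.938, 0.385, 0.008, 0, -1.194, -0.259], TCP at [0.228, -0.582, 0.245] pointing down, gripper open.
Joint ranges: [-3.14, 3.14], [-1.21, 2.06], [-1.07, 1.41], [-3.16, 2.05], [-2.99, -0.16], [-3.1, 3.1]. Speed limits (rad/s): [2.79, 2.79, 3.14, 3.14, 3.14, 3.14].

### API

Orientations are given as a unit quaternion [x, y, z, w].
In Python, from bench import get_obs, viewer, order gives the robot as it stands.
- The arm moves only by the tool carry_out, never from a script. Its argument "series" is a list of rows, each an object of numbers: "x", "y", "z": the shift along the tool's x, y, z each as a share of 0.5 m, from -1 to 1; "rx", "ry", "rz": the turn, a rotation vector about the tool's x, y, z each as a share of pi rad, from -1 to 1; "jaw": the gripper command: -1 is shut, 1 is fully open, values between are in proportion. In form: [{"x": .., "y": .., "z": .., "rx": .., "ry": .., "rz": .., "jaw": ..}, ...]. A call has 1 to 8 rows; each row is the pose to reach, as a shift and turn from the pose commanded when the call began, along the tool's axes at that moment, turning the shorter way round; what a row does not reach only later rows make up. A row lasts 1/12 s, in which the tool goes at most 41.7 mm and 7.16 degrees, less where a joint would pass 70% of its speed; a pose out of reach is approached as far as the arm can. A call with a number of a shift or a turn outside -1 to 1 is refused whole. A call with a gripper value outside its range is refused whole. The fingers move at their own pace and stop on an object; "squeeze" is the grip in N (left out, the last holds). Time passes only in rows, so rows that repeat a pose let the fingers close. It gives the time, the measured TCP pose, the force, the opening and the grip force at its end, in the units of the state.
- get_obs(): the state, without advancing time (a new reading comes with each control period).
- viewer.get_image(name): name is "scene" or "side" or "wrist"; returns a dict with "frame" (400x640x3 uint8, blue, green, red), "range_z" (400x640 float32, m along the optical axis (not along the pixel's ray), 0 where there is no reading), "fx", "fy", "cx", "cy" (pixels), "R" (3x3) and "t" (3): a world point X has camera coordinates R X + t; the wrist camera has in their place "mount" (4x4, takes a point from camera to tool coordinates, whose origin is the TCP and whose axes are the flange's). Camera axes: x right, y down, z forward; pixel columns grow to the right and rows downward; lengths in m; the calibration is good to about 2 mm. The wrist camera is an equidistant fisheye: a pixel r from the principal point sees the ray r / f radians off the axis. A picture is of the moment at which its call begins: read the wrist's pose just before it.
- order.close_job(): hands the job in; it is judged then, once.
Trained networks look in the newest picture that a camera, given by its name, has taken for a name from the list of things; names that differ only in an ending like _2 or _b are one class to them, and where a whole thing is asked for, a point or a joint stands for the part that bears it (a point fixed in the world has none). Each returns a list of dicts, best first, with "confidence" (0 to 1); they miss things now and then, are a little off and sometimes report something else, mostly with a low value. They report only what shows in the picture. A call takes as long as a camera call.
- viewer.outline_of(camera, name): "pixels" (400x640 bool, what is visible of it) and "box" ([centre column, centre row, width, height] in pixels, round what is visible of it).
The state is a dict: "time": time; "q": joint angles; "dq": joint speeds; "effort": joint torques, N m; "tcp_pos": TCP position; "tool_rot": TCP orientation; "contact_force": force on the tool from outside, world axes, zero at the start; "torque": the same for the moment, N m; "width": finger opening in m; "gripper_force": force on a finger pad.
Only numpy, scipy, OpenCV 4.12 (cv2) and the standard library are available. Lean on these libraries where they do the work, as an engineer would, in place of code of your own. Each camera call takes 0.05 s, during which the arm holds its last target. There are 200 camera calls.

## Working session

There is one attempt and no reset: what is moved stays moved. The work goes in short steps, Python scripts to look and compute and a tool call to move; the robot and the scene stay as the last step left them, time stands still between calls to the robot, and variables do not carry over. Pictures are saved under pics/ and viewed, at most 14 in all, crops included, and the job is handed in when it is done.

Besides the shell and the picture viewer there is one more tool, called by a JSON object that holds its "op" and its "data". carry_out: Moves the arm, as the interface text tells. Shift numbers are shares of 0.5 m and turn numbers shares of pi rad, none past 1 either way. Its arguments: {"type":"object","properties":{"series":{"type":"array","items":{"type":"object","properties":{"x":{"type":"number"},"y":{"type":"number"},"z":{"type":"number"},"rx":{"type":"number"},"ry":{"type":"number"},"rz":{"type":"number"},"jaw":{"type":"number"}}}},"squeeze":{"type":"number"}},"required":["series"]}

```bash
mkdir -p pics; ls; cat > h.py <<'E'
import numpy as np, cv2
from bench import get_obs, viewer, order
from scipy.spatial.transform import Rotation as Ro
def pts(im,mask=None):
    Z=im["range_z"]; v,u=np.nonzero((Z>0)&(mask if mask is not None else True))
    z=Z[v,u]; c=np.c_[(u-im["cx"])/im["fx"]*z,(v-im["cy"])/im["fy"]*z,z]
    return (c-im["t"])@im["R"], u, v
def save(im,n): cv2.imwrite("pics/"+n,im["frame"])
E
python3 - <<'E'
from h import *
o=get_obs(); print({k:np.round(v,3) for k,v in o.items()})
for n in("scene","side"):
    im=viewer.get_image(n); save(im,n+"0.png"); np.savez(n+".npz",**im)
    print(n,im["fx"],im["fy"],(-im["R"].T@im["t"]).round(3),im["R"].round(2).tolist())
    for nm in ["base","dry1","wet1","drainer","drip_front","tray","peg1","brush","canister","amber_bottle","sponge","polish_tin"]:
        for d in viewer.outline_of(n,nm):
            P,_,_=pts(im,d["pixels"]); 
            if len(P): print(nm,round(d["confidence"],2),np.round(d["box"]).tolist(),np.median(P,0).round(3),P.min(0).round(3),P.max(0).round(3))
E
```

```text
pics
{'time': np.float64(0.0), 'q': array([-9.380e-01,  3.860e-01,  7.000e-03, -1.000e-03, -1.194e+00,
       -2.590e-01]), 'dq': array([-0.001, -0.001, -0.001, -0.001, -0.002, -0.002]), 'effort': array([-0.0000e+00, -3.9066e+01,  1.8741e+01,  4.2200e+00,  1.1000e-02,
       -0.0000e+00]), 'tcp_pos': array([ 0.228, -0.581,  0.243]), 'tool_rot': array([-0.186,  0.983,  0.001, -0.   ]), 'contact_force': array([ 0.217, -0.205,  0.213]), 'torque': array([ 0.005,  0.026, -0.049]), 'gripper_force': np.float64(0.0), 'width': np.float64(0.087)}
scene 412.93946291507535 412.93946291507535 [1.144 0.649 0.821] [[-0.73, 0.68, -0.0], [0.43, 0.45, -0.78], [-0.53, -0.58, -0.62]]
base 0.8 [314.0, 232.0, 24.0, 36.0] [0.59  0.024 0.055] [ 0.483 -0.063 -0.   ] [0.612 0.045 0.095]
dry1 0.91 [395.0, 271.0, 38.0, 49.0] [0.583 0.296 0.115] [0.405 0.194 0.   ] [0.62  0.322 0.156]
dry1 0.87 [359.0, 249.0, 38.0, 44.0] [0.581 0.189 0.114] [ 0.4    0.066 -0.002] [0.617 0.213 0.156]
dry1 0.62 [435.0, 299.0, 46.0, 52.0] [0.584 0.404 0.116] [0.409 0.332 0.002] [0.619 0.432 0.155]
dry1 0.2 [326.0, 332.0, 33.0, 35.0
[... 2801 characters left out ...]
.0, 28.0, 38.0] [0.574 0.027 0.06 ] [ 0.541 -0.055  0.001] [0.615 0.044 0.097]
tray 0.9 [308.0, 161.0, 79.0, 53.0] [ 0.582 -0.253  0.008] [ 0.446 -0.427 -0.001] [ 0.698 -0.168  0.095]
brush 0.75 [301.0, 219.0, 24.0, 37.0] [0.574 0.027 0.062] [ 0.541 -0.105  0.002] [0.611 0.044 0.097]
brush 0.66 [413.0, 306.0, 97.0, 31.0] [0.249 0.249 0.027] [ 0.181  0.198 -0.002] [0.403 0.289 0.042]
canister 0.86 [220.0, 238.0, 42.0, 50.0] [0.769 0.12  0.11 ] [ 0.729 -0.056 -0.   ] [0.827 0.143 0.14 ]
sponge 0.93 [394.0, 169.0, 41.0, 24.0] [ 0.295 -0.24   0.032] [ 0.235 -0.337 -0.003] [ 0.353 -0.201  0.041]
polish_tin 0.92 [222.0, 299.0, 31.0, 34.0] [0.754 0.252 0.031] [0.716 0.183 0.001] [0.796 0.286 0.04 ]
```

View pics/scene0.png

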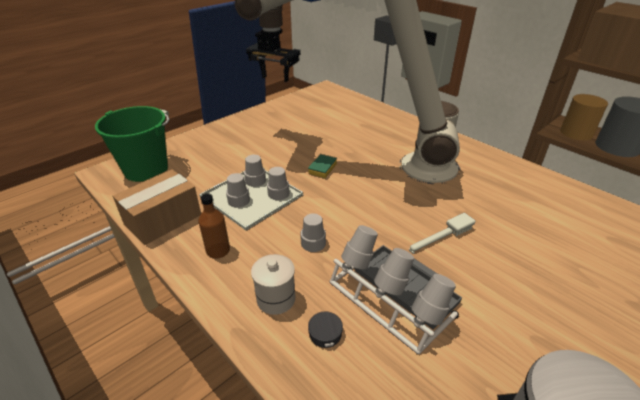

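View pics/side0.png

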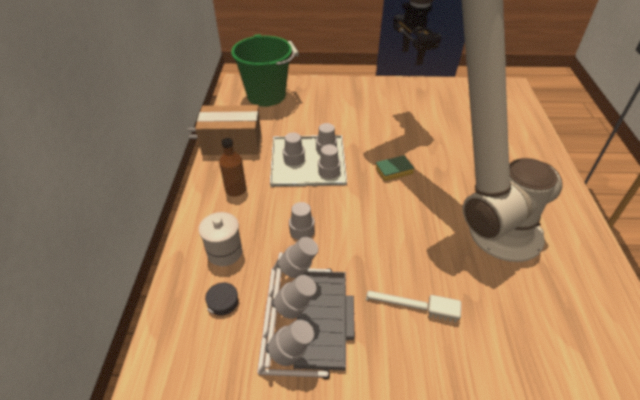

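The scene picture shows three dry beakers leaning on the pegs at about (360,248), (397,271) and (436,298), with the drip tray pulled out. The lone base is at (313,232) and three wet beakers stand in the tray at (237,190), (256,170) and (277,183). The side picture agrees, with the tray grip at (350,317). Next I fit precise poses.

```bash
cat >> h.py <<'E'
from scipy.optimize import least_squares
def prof(P,o,ax):
    d=P-o; z=d@ax; r=np.linalg.norm(d-np.outer(z,ax),axis=1)
    lo=np.hypot(r-.036,np.where(z<0,z,np.where(z>.04,z-.04,0)))
    zz=np.clip(z,.04,.09); up=np.hypot(r-(.031-.0055*(zz-.04)/.05),z-zz)
    top=np.where(r<.0255,abs(z-.09),np.hypot(r-.0255,z-.09))
    led=np.where((r>.031)&(r<.036),abs(z-.04),1)
    return np.minimum.reduce([lo,up,top,led])
def fit_up(P,g,z0,rad=.055):
    g=np.array(g,float); Q=P
    for _ in range(4):
        Q=P[(np.hypot(*(P[:,:2]-g).T)<rad)&(P[:,2]>z0+.008)&(P[:,2]<z0+.1)]
        f=lambda p:prof(Q,np.r_[p,z0],np.array([0,0,1.]))
        s=least_squares(f,g,loss="soft_l1",f_scale=.002); g=s.x
    return g,np.median(abs(f(g))),len(Q)
L=np.deg2rad(29)
def frame(p):  # drainer pose x,y,yaw
    return Ro.from_euler("z",p[2]).as_matrix(), np.array([p[0],p[1],0])
def seat(p,i): # mouth centre and axis on peg i=1..3 (right..left)
    R,o=frame(p); return o+R@[.029,(i-2)*.11,.063],R@[-np.sin(L),0,np.cos(L)]
def fit_dr(P,p,which=(1,2,3)):
    p=np.array(p,float)
    for _ in range(4):
        S=[seat(p,i) for i in which]; sel=np.zeros(len(P),bool)
        for o,a in S:
            d=P-o; z=d@a; r=np.linalg.norm(d-np.outer(z,a),axis=1); sel|=(r<.045)&(z>.02)&(z<.1)
        Q=P[sel]; f=lambda p:np.minimum.reduce([prof(Q,*seat(p,i)) for i in which])
        s=least_squares(f,p,loss="soft_l1",f_scale=.002); p=s.x
    return p,np.median(abs(f(p))),len(Q)
E
python3 - <<'E'
from h import *
D={}
for n in("scene","side"):
    im=dict(np.load(n+".npz")); D[n]=pts(im)[0]
D["both"]=np.r_[D["scene"],D["side"]]
for n,P in D.items():
    print(n,"base",fit_up(P,(.577,.01),0))
    for g in((.52,-.35),(.62,-.296),(.51,-.237)): print("  wet",fit_up(P,g,.004))
    p=fit_dr(P,(.555,.29,0.)); print("  drainer",p)
    for i in(1,2,3): print("   ",i,fit_dr(P,p[0],(i,))[0].round(4))
    R,o=frame(p[0]); q=(P-o)@R; m=(abs(q[:,1])<.05)&(q[:,2]>.006)&(q[:,2]<.022)&(q[:,0]<-.06)&(q[:,0]>-.16)
    t=(abs(q[:,1])<.05)&(q[:,2]>.021)&(q[:,2]<.03)&(q[:,0]<-.06)&(q[:,0]>-.16)
    print("  grip side",np.percentile(q[m,0],[2,10,50]) if m.any() else None,"top",np.percentile(q[t,0],[2,10,50,90,98]),t.sum())
E
```

```text
scene base (array([0.574271 , 0.0067866]), np.float64(0.0008924665798097503), 757)
  wet (array([ 0.51272219, -0.35474449]), np.float64(0.0012772419341038274), 548)
  wet (array([ 0.61858158, -0.3010947 ]), np.float64(0.0011590490338496701), 620)
  wet (array([ 0.50158313, -0.24203532]), np.float64(0.0012347831620127883), 585)
  drainer (array([ 0.55870719,  0.2856267 , -0.00602793]), np.float64(0.0008283523875151633), 2987)
    1 [ 0.5593  0.2858 -0.0116]
    2 [ 0.5587  0.2855 -0.0092]
    3 [ 0.5584  0.2857 -0.0088]
  grip side [-0.10549307 -0.10364865 -0.0940155 ] top [-0.12425757 -0.12125777 -0.11219352 -0.10345818 -0.1015905 ] 176
side base (array([0.57498455, 0.00506204]), np.float64(0.0012592486618170397), 762)
  wet (array([ 0.51384916, -0.35621251]), np.float64(0.0018986782158226037), 437)
  wet (array([ 0.61964324, -0.3028486 ]), np.float64(0.0016913226986182482), 590)
  wet (array([ 0.502748  , -0.24366381]), np.float64(0.0016410861637893327), 625)
  drainer (array([ 0.55910824,  0.28426385, -0.00442747]), np.float64(0.001190225080921965), 3262)
    1 [ 0.5589  0.2843 -0.0024]
    2 [ 0.559   0.2842 -0.0047]
    3 [ 0.5588  0.2843 -0.0072]
  grip side [-0.14332425 -0.09827832 -0.08176663] top [-0.12382357 -0.12180468 -0.11201096 -0.10251913 -0.10233597] 354
both base (array([0.57475501, 0.00582591]), np.float64(0.0012129553640621883), 1519)
  wet (array([ 0.51318229, -0.35531637]), np.float64(0.001518579855538528), 986)
  wet (array([ 0.61916521, -0.30198083]), np.float64(0.0014477950441933174), 1210)
  wet (array([ 0.50218426, -0.24294712]), np.float64(0.0015491089388642628), 1210)
  drainer (array([ 0.55887179,  0.28493484, -0.00527259]), np.float64(0.001120219961567269), 6251)
    1 [ 0.5591  0.285  -0.0075]
    2 [ 0.5589  0.2849 -0.008 ]
    3 [ 0.5582  0.285  -0.0114]
  grip side [-0.13947245 -0.10261499 -0.08408428] top [-0.12375874 -0.12156476 -0.11179224 -0.10333192 -0.10210493] 532
```

```bash
cat >> h.py <<'E'
DR=np.array([.559,.285,-.006]); G=.068   # drainer pose; TCP height along a beaker's axis when gripped
def tool(ax,yd):   # tool z=-ax, y ~ yd
    z=-np.asarray(ax,float); y=np.asarray(yd,float); y=y-z*(y@z); y/=np.linalg.norm(y)
    return Ro.from_matrix(np.c_[np.cross(y,z),y,z])
DY=frame(DR)[0]@[0,1,0]
UP=np.array([0,0,1.])
DOWN=tool(UP,DY)
def peg(i,lift=0,perp=0,g=G,dz=0):  # tool pose for beaker on peg i
    o,a=seat(DR,i); R,_=frame(DR); return o+a*(g+lift)+R@[np.cos(L),0,np.sin(L)]*perp+UP*dz, tool(a,DY)
def now(): o=get_obs(); return o["tcp_pos"],Ro.from_quat(o["tool_rot"])
def plan(wps,start=None):  # wps: (pos,rot[,mm per row])
    p,r=start or now(); c=[]; cp,cr=p,r
    rel=lambda q,s:np.r_[cr.inv().apply(q-cp)/.5,(cr.inv()*s).as_rotvec()/np.pi].round(3)+0
    out=[];n=0
    def flush():
        nonlocal out,n,cp,cr
        if out: print("CALL"); [print("  x%d"%k,dict(zip("x y z rx ry rz".split(),map(float,v)))) for k,v in out]
        out=[];n=0;cp,cr=p,r
    for w in wps:
        q,s=np.asarray(w[0],float),w[1]; st=w[2]/1000 if len(w)>2 else .04
        d=(r.inv()*s).as_rotvec(); k=max(1,int(np.ceil(max(np.linalg.norm(q-p)/st,np.linalg.norm(d)/.12)))); p0,r0=p,r; a=0
        while a<k:
            m=min(8-n,k-a); a+=m; n+=m; p=p0+(q-p0)*a/k; r=r0*Ro.from_rotvec(d*a/k)
            out.append((m,rel(p,r)))
            if n==8: flush()
    flush()
E
python3 - <<'E'
from h import *
for i in range(1): print(now()[0],get_obs()["time"])
q,r=peg(1,.1); print(q)
plan([([.25,-.5,.36],DOWN),([.5,.05,.36],DOWN),(q,r)])
E
```

```text
[ 0.22821931 -0.58182175  0.24454099] 1.3
[0.50589293 0.17531667 0.20993611]
CALL
  x4 {'x': -0.1, 'y': 0.136, 'z': -0.231, 'rx': 0.0, 'ry': 0.0, 'rz': 0.121}
  x4 {'x': -0.317, 'y': 0.347, 'z': -0.231, 'rx': 0.0, 'ry': 0.0, 'rz': 0.121}
CALL
  x8 {'x': -0.247, 'y': 0.551, 'z': 0.0, 'rx': 0.0, 'ry': 0.0, 'rz': 0.0}
CALL
  x4 {'x': -0.123, 'y': 0.276, 'z': 0.0, 'rx': 0.0, 'ry': 0.0, 'rz': 0.0}
  x4 {'x': -0.132, 'y': 0.476, 'z': 0.24, 'rx': 0.0, 'ry': -0.129, 'rz': 0.0}
CALL
  x1 {'x': 0.022, 'y': 0.05, 'z': 0.056, 'rx': 0.0, 'ry': -0.032, 'rz': 0.0}
```

{"op": "carry_out", "data": {"series": [{"x": -0.1,"y": 0.136,"z": -0.231,"rz": 0.121,"jaw": 1},{"x": -0.1,"y": 0.136,"z": -0.231,"rz": 0.121,"jaw": 1},{"x": -0.1,"y": 0.136,"z": -0.231,"rz": 0.121,"jaw": 1},{"x": -0.1,"y": 0.136,"z": -0.231,"rz": 0.121,"jaw": 1},{"x": -0.317,"y": 0.347,"z": -0.231,"rz": 0.121,"jaw": 1},{"x": -0.317,"y": 0.347,"z": -0.231,"rz": 0.121,"jaw": 1},{"x": -0.317,"y": 0.347,"z": -0.231,"rz": 0.121,"jaw": 1},{"x": -0.317,"y": 0.347,"z": -0.231,"rz": 0.121,"jaw": 1}], "squeeze": 25}}

```text
$.series[0]: bad value
```

{"op": "carry_out", "data": {"series": [{"x": -0.247,"y": 0.551},{"x": -0.247,"y": 0.551},{"x": -0.247,"y": 0.551},{"x": -0.247,"y": 0.551},{"x": -0.247,"y": 0.551},{"x": -0.247,"y": 0.551},{"x": -0.247,"y": 0.551},{"x": -0.247,"y": 0.551}]}}

```text
$.series[0]: bad value
```

{"op": "carry_out", "data": {"series": [{"x": -0.123,"y": 0.276},{"x": -0.123,"y": 0.276},{"x": -0.123,"y": 0.276},{"x": -0.123,"y": 0.276},{"x": -0.11,"y": 0.526,"z": 0.296,"ry": -0.161},{"x": -0.11,"y": 0.526,"z": 0.296,"ry": -0.161},{"x": -0.11,"y": 0.526,"z": 0.296,"ry": -0.161},{"x": -0.11,"y": 0.526,"z": 0.296,"ry": -0.161}]}}

```text
$.series[0]: bad value
```

{"op": "carry_out", "data": {"series": [{"x": -0.1,"y": 0.136,"z": -0.231,"rx": 0,"ry": 0,"rz": 0.121,"jaw": 1},{"x": -0.1,"y": 0.136,"z": -0.231,"rx": 0,"ry": 0,"rz": 0.121,"jaw": 1},{"x": -0.1,"y": 0.136,"z": -0.231,"rx": 0,"ry": 0,"rz": 0.121,"jaw": 1},{"x": -0.1,"y": 0.136,"z": -0.231,"rx": 0,"ry": 0,"rz": 0.121,"jaw": 1},{"x": -0.317,"y": 0.347,"z": -0.231,"rx": 0,"ry": 0,"rz": 0.121,"jaw": 1},{"x": -0.317,"y": 0.347,"z": -0.231,"rx": 0,"ry": 0,"rz": 0.121,"jaw": 1},{"x": -0.317,"y": 0.347,"z": -0.231,"rx": 0,"ry": 0,"rz": 0.121,"jaw": 1},{"x": -0.317,"y": 0.347,"z": -0.231,"rx": 0,"ry": 0,"rz": 0.121,"jaw": 1}], "squeeze": 25}}

```text
time: 1.97
tcp_pos: [0.3128, -0.3598, 0.3605]
tool_rot: [0.003, 1.0, -0.0, 0.001]
contact_force: [-0.4, 0.3, -0.4]
width: 0.0872
gripper_force: 0.0
```

{"op": "carry_out", "data": {"series": [{"x": -0.247,"y": 0.551,"z": 0,"rx": 0,"ry": 0,"rz": 0,"jaw": 1},{"x": -0.247,"y": 0.551,"z": 0,"rx": 0,"ry": 0,"rz": 0,"jaw": 1},{"x": -0.247,"y": 0.551,"z": 0,"rx": 0,"ry": 0,"rz": 0,"jaw": 1},{"x": -0.247,"y": 0.551,"z": 0,"rx": 0,"ry": 0,"rz": 0,"jaw": 1},{"x": -0.247,"y": 0.551,"z": 0,"rx": 0,"ry": 0,"rz": 0,"jaw": 1},{"x": -0.247,"y": 0.551,"z": 0,"rx": 0,"ry": 0,"rz": 0,"jaw": 1},{"x": -0.247,"y": 0.551,"z": 0,"rx": 0,"ry": 0,"rz": 0,"jaw": 1},{"x": -0.247,"y": 0.551,"z": 0,"rx": 0,"ry": 0,"rz": 0,"jaw": 1}]}}

```text
time: 2.63
tcp_pos: [0.4393, -0.0837, 0.3601]
tool_rot: [0.001, 1.0, 0.0, 0.001]
contact_force: [0.0, 0.1, -0.2]
width: 0.0871
gripper_force: 0.0
```

{"op": "carry_out", "data": {"series": [{"x": -0.123,"y": 0.276,"z": 0,"rx": 0,"ry": 0,"rz": 0,"jaw": 1},{"x": -0.123,"y": 0.276,"z": 0,"rx": 0,"ry": 0,"rz": 0,"jaw": 1},{"x": -0.123,"y": 0.276,"z": 0,"rx": 0,"ry": 0,"rz": 0,"jaw": 1},{"x": -0.123,"y": 0.276,"z": 0,"rx": 0,"ry": 0,"rz": 0,"jaw": 1},{"x": -0.11,"y": 0.526,"z": 0.296,"rx": 0,"ry": -0.161,"rz": 0,"jaw": 1},{"x": -0.11,"y": 0.526,"z": 0.296,"rx": 0,"ry": -0.161,"rz": 0,"jaw": 1},{"x": -0.11,"y": 0.526,"z": 0.296,"rx": 0,"ry": -0.161,"rz": 0,"jaw": 1},{"x": -0.11,"y": 0.526,"z": 0.296,"rx": 0,"ry": -0.161,"rz": 0,"jaw": 1}]}}

```text
time: 3.3
tcp_pos: [0.5, 0.1269, 0.2637]
tool_rot: [0.009, 0.981, -0.008, 0.194]
contact_force: [1.2, -0.7, 0.6]
width: 0.0871
gripper_force: 0.0
```

```bash
python3 - <<'E'
from h import *
im=viewer.get_image("wrist"); save(im,"w1.png"); o=get_obs(); print(o["tcp_pos"],o["tool_rot"],o["q"].round(2),peg(1,.1)[0],peg(1,.1)[1].as_quat())
plan([(*peg(1,.02),30),(*peg(1,0),8)])
E
```

```text
[0.49271891 0.12204792 0.25336744] [ 0.00696914  0.98213036 -0.01525346  0.18745326] [ 0.69  0.02 -0.65  0.43 -0.68 -2.58] [0.50589293 0.17531667 0.20993611] [ 2.90443856e-03  9.68143284e-01 -7.51138885e-04  2.50378877e-01]
CALL
  x5 {'x': -0.012, 'y': 0.114, 'z': 0.246, 'rx': -0.01, 'ry': -0.041, 'rz': 0.0}
  x3 {'x': -0.017, 'y': 0.115, 'z': 0.285, 'rx': -0.01, 'ry': -0.041, 'rz': 0.0}
```

{"op": "carry_out", "data": {"series": [{"x": 0,"y": 0,"z": -0.05,"rx": 0,"ry": 0,"rz": 0.3,"jaw": 1},{"x": 0,"y": 0,"z": -0.05,"rx": 0,"ry": 0,"rz": 0.3,"jaw": 1},{"x": 0,"y": 0,"z": -0.05,"rx": 0,"ry": 0,"rz": 0.3,"jaw": 1},{"x": 0,"y": 0,"z": -0.05,"rx": 0,"ry": 0,"rz": 0.3,"jaw": 1},{"x": 0,"y": 0,"z": -0.05,"rx": 0,"ry": 0,"rz": 0.3,"jaw": 1},{"x": 0,"y": 0,"z": -0.05,"rx": 0,"ry": 0,"rz": 0.3,"jaw": 1},{"x": 0,"y": 0,"z": -0.05,"rx": 0,"ry": 0,"rz": 0.3,"jaw": 1},{"x": 0,"y": 0,"z": -0.05,"rx": 0,"ry": 0,"rz": 0.3,"jaw": 1}]}}

```text
time: 4.02
tcp_pos: [0.5169, 0.0856, 0.2982]
tool_rot: [0.423, 0.89, 0.097, 0.139]
contact_force: [0.4, 0.4, 0.3]
width: 0.0874
gripper_force: 0.0
```

```bash
sed -i 's/^DY=.*/DY=-frame(DR)[0]@[0,1,0]/' h.py; python3 - <<'E'
from h import *
o=get_obs(); print(o["tcp_pos"],o["tool_rot"],o["q"].round(2),o["width"])
plan([(*peg(1,.1),),(*peg(1,.02),30),(*peg(1,0),8)])
E
```

```text
[0.51688454 0.08555336 0.29817961] [0.42299037 0.8900718  0.09730786 0.13922113] [ 0.54  0.01 -0.44  0.17 -0.81 -3.1 ] 0.08736974229687819
CALL
  x8 {'x': 0.077, 'y': 0.019, 'z': 0.071, 'rx': -0.03, 'ry': 0.004, 'rz': 0.3}
CALL
  x8 {'x': 0.057, 'y': -0.056, 'z': 0.07, 'rx': -0.03, 'ry': 0.004, 'rz': 0.3}
CALL
  x3 {'x': -0.006, 'y': -0.032, 'z': 0.024, 'rx': -0.011, 'ry': 0.001, 'rz': 0.113}
  x3 {'x': -0.006, 'y': -0.026, 'z': 0.184, 'rx': -0.011, 'ry': 0.001, 'rz': 0.113}
  x2 {'x': -0.006, 'y': -0.025, 'z': 0.21, 'rx': -0.011, 'ry': 0.001, 'rz': 0.113}
CALL
  x1 {'x': 0.0, 'y': 0.0, 'z': 0.013, 'rx': 0.0, 'ry': 0.0, 'rz': 0.0}
```

View pics/w1.png

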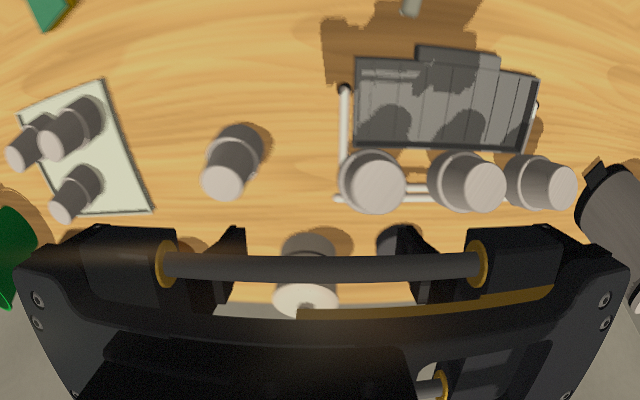

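```bash
python3 - <<'E'
from h import *
P=[.5,.12,.3]
plan([(P,tool(UP,[-.05,1,0])),(P,tool(UP,[-1,0,0])),(P,tool(UP,[-.3,-1,0])),(*peg(1,.1),)])
E
```

```text
CALL
  x8 {'x': 0.065, 'y': 0.017, 'z': -0.01, 'rx': 0.055, 'ry': 0.084, 'rz': -0.263}
CALL
  x1 {'x': 0.004, 'y': 0.007, 'z': 0.0, 'rx': 0.007, 'ry': 0.01, 'rz': -0.033}
  x7 {'x': 0.004, 'y': 0.007, 'z': 0.0, 'rx': 0.002, 'ry': 0.013, 'rz': -0.293}
CALL
  x6 {'x': 0.0, 'y': 0.0, 'z': 0.0, 'rx': 0.0, 'ry': 0.0, 'rz': -0.223}
  x2 {'x': 0.0, 'y': 0.0, 'z': 0.0, 'rx': 0.0, 'ry': 0.0, 'rz': -0.297}
CALL
  x8 {'x': 0.0, 'y': 0.0, 'z': 0.0, 'rx': 0.0, 'ry': 0.0, 'rz': -0.296}
CALL
  x1 {'x': 0.0, 'y': 0.0, 'z': 0.0, 'rx': 0.0, 'ry': 0.0, 'rz': -0.037}
  x5 {'x': -0.033, 'y': -0.106, 'z': 0.18, 'rx': 0.032, 'ry': 0.159, 'rz': -0.125}
```

{"op": "carry_out", "data": {"series": [{"x": 0.065,"y": 0.017,"z": -0.01,"rx": 0.055,"ry": 0.084,"rz": -0.263,"jaw": 1},{"x": 0.065,"y": 0.017,"z": -0.01,"rx": 0.055,"ry": 0.084,"rz": -0.263,"jaw": 1},{"x": 0.065,"y": 0.017,"z": -0.01,"rx": 0.055,"ry": 0.084,"rz": -0.263,"jaw": 1},{"x": 0.065,"y": 0.017,"z": -0.01,"rx": 0.055,"ry": 0.084,"rz": -0.263,"jaw": 1},{"x": 0.065,"y": 0.017,"z": -0.01,"rx": 0.055,"ry": 0.084,"rz": -0.263,"jaw": 1},{"x": 0.065,"y": 0.017,"z": -0.01,"rx": 0.055,"ry": 0.084,"rz": -0.263,"jaw": 1},{"x": 0.065,"y": 0.017,"z": -0.01,"rx": 0.055,"ry": 0.084,"rz": -0.263,"jaw": 1},{"x": 0.065,"y": 0.017,"z": -0.01,"rx": 0.055,"ry": 0.084,"rz": -0.263,"jaw": 1}]}}

```text
time: 4.68
tcp_pos: [0.5021, 0.1163, 0.2989]
tool_rot: [0.023, 1.0, 0.01, 0.015]
contact_force: [0.3, -0.9, 0.2]
width: 0.087
gripper_force: 0.0
```

{"op": "carry_out", "data": {"series": [{"x": 0.004,"y": 0.007,"z": 0,"rx": 0.007,"ry": 0.01,"rz": -0.3,"jaw": 1},{"x": 0.004,"y": 0.007,"z": 0,"rx": 0.007,"ry": 0.01,"rz": -0.3,"jaw": 1},{"x": 0.004,"y": 0.007,"z": 0,"rx": 0.007,"ry": 0.01,"rz": -0.3,"jaw": 1},{"x": 0.004,"y": 0.007,"z": 0,"rx": 0.007,"ry": 0.01,"rz": -0.3,"jaw": 1},{"x": 0.004,"y": 0.007,"z": 0,"rx": 0.007,"ry": 0.01,"rz": -0.3,"jaw": 1},{"x": 0.004,"y": 0.007,"z": 0,"rx": 0.007,"ry": 0.01,"rz": -0.3,"jaw": 1},{"x": 0.004,"y": 0.007,"z": 0,"rx": 0.007,"ry": 0.01,"rz": -0.3,"jaw": 1},{"x": 0.004,"y": 0.007,"z": 0,"rx": 0.007,"ry": 0.01,"rz": -0.3,"jaw": 1}]}}

```text
time: 5.35
tcp_pos: [0.4988, 0.1195, 0.2991]
tool_rot: [-0.433, 0.901, -0.008, 0.003]
contact_force: [0.0, 0.2, 0.2]
width: 0.0872
gripper_force: 0.0
```

{"op": "carry_out", "data": {"series": [{"x": 0,"y": 0,"z": 0,"rx": 0,"ry": 0,"rz": -0.3,"jaw": 1},{"x": 0,"y": 0,"z": 0,"rx": 0,"ry": 0,"rz": -0.3,"jaw": 1},{"x": 0,"y": 0,"z": 0,"rx": 0,"ry": 0,"rz": -0.3,"jaw": 1},{"x": 0,"y": 0,"z": 0,"rx": 0,"ry": 0,"rz": -0.3,"jaw": 1},{"x": 0,"y": 0,"z": 0,"rx": 0,"ry": 0,"rz": -0.3,"jaw": 1},{"x": 0,"y": 0,"z": 0,"rx": 0,"ry": 0,"rz": -0.3,"jaw": 1},{"x": 0,"y": 0,"z": 0,"rx": 0,"ry": 0,"rz": -0.3,"jaw": 1},{"x": 0,"y": 0,"z": 0,"rx": 0,"ry": 0,"rz": -0.3,"jaw": 1}]}}

```text
time: 6.02
tcp_pos: [0.4988, 0.1194, 0.2991]
tool_rot: [0.795, -0.606, 0.009, 0.0]
contact_force: [-1.0, -0.1, 0.6]
width: 0.0871
gripper_force: 0.0
```

```bash
python3 - <<'E'
from h import *
o=get_obs(); print(o["tcp_pos"],o["tool_rot"],o["q"].round(2))
plan([(*peg(1,.1),),(*peg(1,.02),30),(*peg(1,0),8)])
E
```

```text
[0.49880672 0.11944915 0.29913216] [ 7.95280370e-01 -6.06178335e-01  8.75892753e-03  4.91042813e-04] [ 0.56  0.15 -0.18  0.02 -1.23 -0.3 ]
CALL
  x8 {'x': -0.071, 'y': -0.028, 'z': 0.118, 'rx': 0.07, 'ry': 0.088, 'rz': -0.269}
CALL
  x4 {'x': -0.032, 'y': -0.031, 'z': 0.054, 'rx': 0.035, 'ry': 0.044, 'rz': -0.134}
  x3 {'x': -0.014, 'y': -0.053, 'z': 0.212, 'rx': 0.035, 'ry': 0.044, 'rz': -0.134}
  x1 {'x': -0.013, 'y': -0.054, 'z': 0.225, 'rx': 0.035, 'ry': 0.044, 'rz': -0.134}
CALL
  x2 {'x': 0.0, 'y': 0.0, 'z': 0.027, 'rx': 0.0, 'ry': 0.0, 'rz': 0.0}
```

{"op": "carry_out", "data": {"series": [{"x": -0.071,"y": -0.028,"z": 0.118,"rx": 0.07,"ry": 0.088,"rz": -0.269,"jaw": 1},{"x": -0.071,"y": -0.028,"z": 0.118,"rx": 0.07,"ry": 0.088,"rz": -0.269,"jaw": 1},{"x": -0.071,"y": -0.028,"z": 0.118,"rx": 0.07,"ry": 0.088,"rz": -0.269,"jaw": 1},{"x": -0.071,"y": -0.028,"z": 0.118,"rx": 0.07,"ry": 0.088,"rz": -0.269,"jaw": 1},{"x": -0.071,"y": -0.028,"z": 0.118,"rx": 0.07,"ry": 0.088,"rz": -0.269,"jaw": 1},{"x": -0.071,"y": -0.028,"z": 0.118,"rx": 0.07,"ry": 0.088,"rz": -0.269,"jaw": 1},{"x": -0.071,"y": -0.028,"z": 0.118,"rx": 0.07,"ry": 0.088,"rz": -0.269,"jaw": 1},{"x": -0.071,"y": -0.028,"z": 0.118,"rx": 0.07,"ry": 0.088,"rz": -0.269,"jaw": 1}]}}

```text
time: 6.68
tcp_pos: [0.5025, 0.1561, 0.2391]
tool_rot: [0.96, -0.218, 0.178, 0.001]
contact_force: [-0.8, -0.6, -0.2]
width: 0.0867
gripper_force: 0.0
```

{"op": "carry_out", "data": {"series": [{"x": -0.032,"y": -0.031,"z": 0.054,"rx": 0.035,"ry": 0.044,"rz": -0.134,"jaw": 1},{"x": -0.032,"y": -0.031,"z": 0.054,"rx": 0.035,"ry": 0.044,"rz": -0.134,"jaw": 1},{"x": -0.032,"y": -0.031,"z": 0.054,"rx": 0.035,"ry": 0.044,"rz": -0.134,"jaw": 1},{"x": -0.032,"y": -0.031,"z": 0.054,"rx": 0.035,"ry": 0.044,"rz": -0.134,"jaw": 1},{"x": -0.032,"y": -0.031,"z": 0.054,"rx": 0.035,"ry": 0.044,"rz": -0.134,"jaw": 1},{"x": -0.032,"y": -0.031,"z": 0.054,"rx": 0.035,"ry": 0.044,"rz": -0.134,"jaw": 1}]}}

```text
time: 7.18
tcp_pos: [0.5065, 0.1743, 0.2103]
tool_rot: [0.968, -0.007, 0.251, 0.001]
contact_force: [0.2, 0.5, 0.6]
width: 0.0873
gripper_force: 0.0
```

```bash
python3 - <<'E'
from h import *
o=get_obs(); print(o["tcp_pos"],o["tool_rot"],o["q"].round(2), peg(1,.1)[0])
plan([(*peg(1,.02),30),(*peg(1,0),8)])
E
```

```text
[0.50646521 0.17431768 0.21033989] [ 9.68081162e-01 -6.59862298e-03  2.50548748e-01  8.04060486e-04] [ 0.67  0.08 -0.87  0.98 -0.37  0.01] [0.50589293 0.17531667 0.20993611]
CALL
  x3 {'x': -0.001, 'y': -0.002, 'z': 0.16, 'rx': 0.001, 'ry': 0.0, 'rz': -0.002}
  x3 {'x': -0.001, 'y': -0.002, 'z': 0.2, 'rx': 0.001, 'ry': 0.0, 'rz': -0.002}
```

{"op": "carry_out", "data": {"series": [{"x": -0.001,"y": -0.002,"z": 0.16,"rx": 0.001,"ry": 0,"rz": -0.002,"jaw": 1},{"x": -0.001,"y": -0.002,"z": 0.16,"rx": 0.001,"ry": 0,"rz": -0.002,"jaw": 1},{"x": -0.001,"y": -0.002,"z": 0.16,"rx": 0.001,"ry": 0,"rz": -0.002,"jaw": 1},{"x": -0.001,"y": -0.002,"z": 0.2,"rx": 0.001,"ry": 0,"rz": -0.002,"jaw": 1},{"x": -0.001,"y": -0.002,"z": 0.2,"rx": 0.001,"ry": 0,"rz": -0.002,"jaw": 1},{"x": -0.001,"y": -0.002,"z": 0.2,"rx": 0.001,"ry": 0,"rz": -0.002,"jaw": 1}]}}

```text
time: 7.68
tcp_pos: [0.5568, 0.1817, 0.1263]
tool_rot: [0.968, -0.006, 0.251, 0.008]
contact_force: [-15.3, 32.9, 2.8]
width: 0.0872
gripper_force: 0.0
```

```bash
python3 - <<'E'
from h import *
o=get_obs(); print(o["tcp_pos"],o["tool_rot"],o["q"].round(2), peg(1,0)[0])
plan([(*peg(1,.0),)])
E
```

```text
[0.55676971 0.18171848 0.12630026] [ 0.96801642 -0.0061221   0.25068887  0.00786261] [ 0.26  0.27 -0.88  2.05 -0.16 -0.72] [0.55437302 0.17502578 0.12247414]
CALL
  x1 {'x': -0.008, 'y': 0.013, 'z': 0.005, 'rx': 0.005, 'ry': 0.0, 'rz': -0.001}
```

{"op": "carry_out", "data": {"series": [{"x": -0.004,"y": 0.006,"z": -0.04,"rx": 0,"ry": 0,"rz": 0,"jaw": 1},{"x": -0.006,"y": 0.01,"z": -0.1,"rx": 0,"ry": 0,"rz": 0,"jaw": 1},{"x": -0.006,"y": 0.013,"z": -0.16,"rx": 0,"ry": 0,"rz": 0,"jaw": 1},{"x": -0.006,"y": 0.013,"z": -0.2,"rx": 0,"ry": 0,"rz": 0,"jaw": 1},{"x": -0.006,"y": 0.013,"z": -0.2,"rx": 0,"ry": 0,"rz": 0,"jaw": 1},{"x": -0.006,"y": 0.013,"z": -0.2,"rx": 0,"ry": 0,"rz": 0,"jaw": 1}]}}

```text
time: 8.18
tcp_pos: [0.5035, 0.1781, 0.2138]
tool_rot: [0.968, -0.005, 0.25, 0.007]
contact_force: [1.1, 0.3, 1.5]
width: 0.0869
gripper_force: 0.0
```

```bash
cat >> h.py <<'E'
T=np.deg2rad(20)
def hold(ax,o,lift=0,g=.066,xd=None):
    """tool pose holding a beaker (mouth centre o, axis ax): tool pitched T about the closing line so it is more upright than the pegged beaker"""
    R=frame(DR)[0]; yd=-R@[0,1,0]; ax=np.asarray(ax,float)
    b=Ro.from_rotvec(R@[0,1,0]*T).apply(ax)      # backward direction of tool
    return np.asarray(o)+ax*(g+lift)+b*.003, tool(b,yd)
def peg(i,lift=0,perp=0,dz=0):
    o,a=seat(DR,i); R=frame(DR)[0]; return hold(a,o+R@[np.cos(L),0,np.sin(L)]*perp+UP*dz,lift)
def up(x,y,z): return hold(UP,[x,y,z])
E
python3 - <<'E'
from h import *
im=viewer.get_image("side"); P=pts(im)[0]; save(im,"s1.png")
for i in(1,2,3): print(i,fit_dr(P,DR,(i,))[0].round(4),fit_dr(P,DR,(i,))[1:])
o=get_obs(); print(o["tcp_pos"],o["tool_rot"],o["q"].round(2),o["contact_force"], peg(1,.1)[0],peg(1)[1].as_matrix().round(2))
plan([(*peg(1,.1),),(*peg(1,.02),30),(*peg(1,0),8)])
E
```

```text
1 [ 0.559   0.2842 -0.0034] (np.float64(0.001177483129586883), 915)
2 [ 0.559   0.2842 -0.0014] (np.float64(0.0012025542883385837), 1071)
3 [0.5599 0.2843 0.0026] (np.float64(0.0011417014824599264), 1262)
[0.50151299 0.17807683 0.21500432] [ 0.96836827 -0.00652264  0.24938625  0.00518091] [ 0.7   0.07 -0.86  0.93 -0.41  0.03] [-3.20425531  0.88863901  1.09403931] [0.50639324 0.17531366 0.21114994] [[ 0.99 -0.01  0.16]
 [-0.01 -1.   -0.  ]
 [ 0.16  0.   -0.99]]
CALL
  x3 {'x': 0.005, 'y': 0.005, 'z': 0.012, 'rx': 0.003, 'ry': -0.11, 'rz': -0.002}
  x3 {'x': 0.005, 'y': 0.004, 'z': 0.172, 'rx': 0.003, 'ry': -0.11, 'rz': -0.002}
  x2 {'x': 0.005, 'y': 0.003, 'z': 0.198, 'rx': 0.003, 'ry': -0.11, 'rz': -0.002}
CALL
  x1 {'x': 0.005, 'y': 0.0, 'z': 0.013, 'rx': 0.0, 'ry': 0.0, 'rz': 0.0}
```

View pics/s1.png

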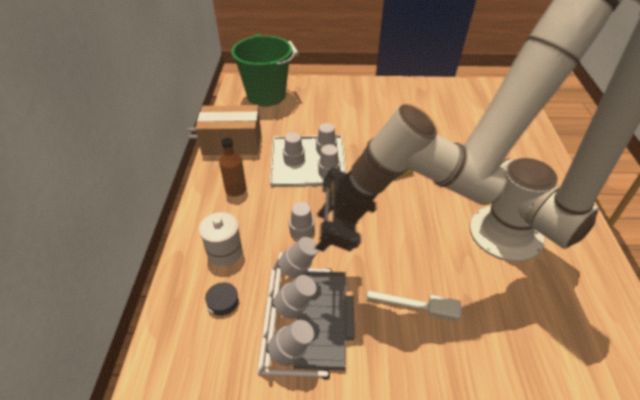

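The side picture shows the gripper at (340,215) beside the right-hand dry beaker (297,258), and all the beakers still seated. I go in with the more upright tool.

{"op": "carry_out", "data": {"series": [{"x": 0.005,"y": 0.005,"z": 0.012,"rx": 0.003,"ry": -0.11,"rz": -0.002,"jaw": 1},{"x": 0.005,"y": 0.005,"z": 0.012,"rx": 0.003,"ry": -0.11,"rz": -0.002,"jaw": 1},{"x": 0.005,"y": 0.005,"z": 0.012,"rx": 0.003,"ry": -0.11,"rz": -0.002,"jaw": 1},{"x": 0.005,"y": 0.005,"z": 0.012,"rx": 0.003,"ry": -0.11,"rz": -0.002,"jaw": 1},{"x": 0.005,"y": 0.004,"z": 0.172,"rx": 0.003,"ry": -0.11,"rz": -0.002,"jaw": 1},{"x": 0.005,"y": 0.004,"z": 0.172,"rx": 0.003,"ry": -0.11,"rz": -0.002,"jaw": 1},{"x": 0.005,"y": 0.004,"z": 0.172,"rx": 0.003,"ry": -0.11,"rz": -0.002,"jaw": 1},{"x": 0.005,"y": 0.004,"z": 0.172,"rx": 0.003,"ry": -0.11,"rz": -0.002,"jaw": 1}]}}

```text
time: 8.9
tcp_pos: [0.5468, 0.1734, 0.1353]
tool_rot: [0.997, -0.001, 0.077, 0.006]
contact_force: [-0.5, 0.0, 0.6]
width: 0.087
gripper_force: 0.0
```

```bash
python3 - <<'E'
from h import *
o=get_obs(); print(o["tcp_pos"],o["tool_rot"],o["q"].round(2),o["contact_force"], peg(1,.02)[0])
plan([(*peg(1,0),8)])
print("lift then");plan([(*peg(1,.11,),25)],peg(1,0))
E
```

```text
[0.54681076 0.17335693 0.13526927] [ 0.99700684 -0.00132496  0.07708169  0.00583207] [ 0.64  0.34 -0.43  0.16 -0.69  0.81] [-0.54664852  0.04951495  0.63427621] [0.54517731 0.17508096 0.14118036]
CALL
  x2 {'x': 0.012, 'y': -0.004, 'z': 0.025, 'rx': 0.003, 'ry': 0.001, 'rz': 0.001}
lift then
CALL
  x5 {'x': -0.075, 'y': 0.0, 'z': -0.207, 'rx': 0.0, 'ry': 0.0, 'rz': 0.0}
```

{"op": "carry_out", "data": {"series": [{"x": 0.006,"y": -0.004,"z": 0.012,"rx": 0.003,"ry": 0.001,"rz": 0.001,"jaw": 1},{"x": 0.012,"y": -0.004,"z": 0.025,"rx": 0.003,"ry": 0.001,"rz": 0.001,"jaw": 1},{"x": 0.012,"y": -0.004,"z": 0.025,"rx": 0.003,"ry": 0.001,"rz": 0.001,"jaw": 1},{"x": 0.012,"y": -0.004,"z": 0.025,"rx": 0.003,"ry": 0.001,"rz": 0.001,"jaw": -1},{"x": 0.012,"y": -0.004,"z": 0.025,"rx": 0.003,"ry": 0.001,"rz": 0.001,"jaw": -1},{"x": 0.012,"y": -0.004,"z": 0.025,"rx": 0.003,"ry": 0.001,"rz": 0.001,"jaw": -1},{"x": 0.012,"y": -0.004,"z": 0.025,"rx": 0.003,"ry": 0.001,"rz": 0.001,"jaw": -1},{"x": 0.012,"y": -0.004,"z": 0.025,"rx": 0.003,"ry": 0.001,"rz": 0.001,"jaw": -1}], "squeeze": 30}}

```text
time: 9.57
tcp_pos: [0.5545, 0.1755, 0.1271]
tool_rot: [0.997, -0.001, 0.081, -0.001]
contact_force: [0.2, -0.7, 0.2]
width: 0.0617
gripper_force: 0.5
```

```bash
python3 - <<'E'
from h import *
o=get_obs(); print(o["tcp_pos"],o["tool_rot"],o["q"].round(2),o["contact_force"], o["width"],o["gripper_force"],peg(1)[0])
B=(.5748,.0058)
plan([(*peg(1,.11),25),(*up(.55,.1,.14),),(*up(*B,.11),)])
E
```

```text
[0.554494   0.17545086 0.12709767] [ 9.96681611e-01 -8.98236798e-04  8.13921381e-02 -5.28097131e-04] [ 0.63  0.36 -0.43  0.16 -0.66  0.82] [ 0.242636   -0.71647878  0.15316362] 0.06174809732445146 0.5190216549877704 [0.55487333 0.17502278 0.12368797]
CALL
  x5 {'x': -0.074, 'y': 0.0, 'z': -0.2, 'rx': -0.001, 'ry': -0.002, 'rz': 0.001}
  x3 {'x': -0.018, 'y': 0.091, 'z': -0.178, 'rx': 0.0, 'ry': -0.099, 'rz': 0.001}
CALL
  x2 {'x': 0.041, 'y': 0.06, 'z': 0.003, 'rx': 0.0, 'ry': -0.064, 'rz': 0.0}
  x3 {'x': 0.1, 'y': 0.248, 'z': 0.055, 'rx': 0.0, 'ry': -0.064, 'rz': 0.0}
```

{"op": "carry_out", "data": {"series": [{"x": 0,"y": 0,"z": 0,"rx": 0,"ry": 0,"rz": 0,"jaw": -1},{"x": 0,"y": 0,"z": 0,"rx": 0,"ry": 0,"rz": 0,"jaw": -1},{"x": 0,"y": 0,"z": 0,"rx": 0,"ry": 0,"rz": 0,"jaw": -1}]}}

```text
time: 9.82
tcp_pos: [0.5547, 0.1755, 0.1269]
tool_rot: [0.997, -0.001, 0.081, -0.0]
contact_force: [-1.2, 0.6, 1.6]
width: 0.0589
gripper_force: 29.9
```

{"op": "carry_out", "data": {"series": [{"x": -0.015,"y": 0,"z": -0.04,"rx": 0,"ry": 0,"rz": 0,"jaw": -1},{"x": -0.03,"y": 0,"z": -0.08,"rx": 0,"ry": 0,"rz": 0,"jaw": -1},{"x": -0.045,"y": 0,"z": -0.12,"rx": 0,"ry": 0,"rz": 0,"jaw": -1},{"x": -0.06,"y": 0,"z": -0.16,"rx": 0,"ry": 0,"rz": 0,"jaw": -1},{"x": -0.074,"y": 0,"z": -0.2,"rx": 0,"ry": 0,"rz": 0,"jaw": -1},{"x": -0.074,"y": 0,"z": -0.2,"rx": 0,"ry": 0,"rz": 0,"jaw": -1}]}}

```text
time: 10.32
tcp_pos: [0.502, 0.1762, 0.2229]
tool_rot: [0.996, -0.0, 0.084, -0.002]
contact_force: [-0.1, -0.3, -1.3]
width: 0.0595
gripper_force: 29.7
```

```bash
python3 - <<'E'
from h import *
im=viewer.get_image("side");P=pts(im)[0]; save(im,"s2.png")
o=get_obs(); print(o["tcp_pos"],o["tool_rot"],o["q"].round(2),o["contact_force"], o["width"],o["gripper_force"],peg(1,.11)[0])
print(fit_up(P,(.5748,.0058),0))
B=(.5748,.0058)
plan([(*up(.55,.1,.14),),(*up(*B,.11),)])
E
```

```text
[0.50190344 0.17597067 0.22099011] [ 9.96585557e-01 -6.73710471e-04  8.25465252e-02 -1.68638240e-03] [ 0.7   0.17 -0.41  0.14 -0.86  0.79] [-0.42274122  0.01016327 -2.01499146] 0.05886466280299912 29.738042407116154 [0.50154523 0.17534275 0.21989613]
(array([0.57503732, 0.00536881]), np.float64(0.001518209256684569), 575)
CALL
  x5 {'x': 0.093, 'y': 0.152, 'z': 0.04, 'rx': -0.001, 'ry': -0.164, 'rz': 0.002}
  x3 {'x': 0.133, 'y': 0.34, 'z': 0.106, 'rx': -0.001, 'ry': -0.164, 'rz': 0.002}
```

View pics/s2.png

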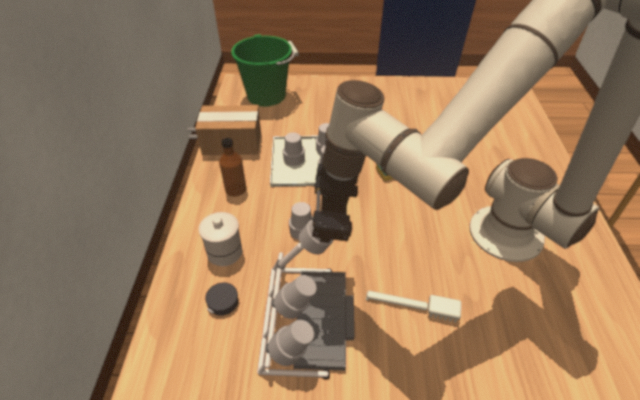

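{"op": "carry_out", "data": {"series": [{"x": 0.093,"y": 0.152,"z": 0.04,"rx": -0.001,"ry": -0.164,"rz": 0.002,"jaw": -1},{"x": 0.093,"y": 0.152,"z": 0.04,"rx": -0.001,"ry": -0.164,"rz": 0.002,"jaw": -1},{"x": 0.093,"y": 0.152,"z": 0.04,"rx": -0.001,"ry": -0.164,"rz": 0.002,"jaw": -1},{"x": 0.093,"y": 0.152,"z": 0.04,"rx": -0.001,"ry": -0.164,"rz": 0.002,"jaw": -1},{"x": 0.093,"y": 0.152,"z": 0.04,"rx": -0.001,"ry": -0.164,"rz": 0.002,"jaw": -1},{"x": 0.133,"y": 0.34,"z": 0.106,"rx": -0.001,"ry": -0.164,"rz": 0.002,"jaw": -1},{"x": 0.133,"y": 0.34,"z": 0.106,"rx": -0.001,"ry": -0.164,"rz": 0.002,"jaw": -1},{"x": 0.133,"y": 0.34,"z": 0.106,"rx": -0.001,"ry": -0.164,"rz": 0.002,"jaw": -1}]}}

```text
time: 11.03
tcp_pos: [0.5756, 0.0017, 0.1733]
tool_rot: [0.984, -0.006, -0.178, 0.001]
contact_force: [0.2, 0.4, -2.7]
width: 0.0591
gripper_force: 29.7
```

{"op": "carry_out", "data": {"series": [{"x": 0,"y": 0,"z": 0,"rx": 0,"ry": 0,"rz": 0,"jaw": -1},{"x": 0,"y": 0,"z": 0,"rx": 0,"ry": 0,"rz": 0,"jaw": -1}]}}

```text
time: 11.2
tcp_pos: [0.5754, 0.0041, 0.175]
tool_rot: [0.984, -0.006, -0.178, 0.001]
contact_force: [0.3, 0.4, -1.9]
width: 0.0592
gripper_force: 29.7
```

```bash
cat >> h.py <<'E'
def stt(*a):
    o=get_obs(); print("t%.1f"%o["time"],o["tcp_pos"].round(4),o["q"].round(2),"F",o["contact_force"].round(1),"w %.4f"%o["width"],"g %.1f"%o["gripper_force"],*a)
def mouth(g=.069): # mouth centre and axis of a held beaker
    p,r=now(); b=-r.as_matrix()[:,2]; y=frame(DR)[0]@[0,1,0]; ax=Ro.from_rotvec(-y*T).apply(b); return p-b*.003-ax*g,ax
def cams(*a): return np.concatenate([pts(viewer.get_image(n))[0] for n in a])
def fit_held(P,g=.069):
    """fit of a held beaker: lateral offset and lean, from its known pose"""
    o,a=mouth(g); d=P-o; z=d@a; r=np.linalg.norm(d-np.outer(z,a),axis=1); Q=P[(r<.04)&(z>-.003)&(z<.045)]
    f=lambda p:prof(Q,o+p[:3],(lambda v:v/np.linalg.norm(v))(a+np.r_[p[3:],0]))
    s=least_squares(f,np.zeros(5),loss="soft_l1",f_scale=.002); return o,a,s.x,np.median(f(s.x)),len(Q)
E
python3 - <<'E'
from h import *
stt(); P=cams("scene","side")
for x in fit_held(P): print(np.round(x,4))
Q=P[P[:,2]<.088]; print(fit_up(Q,(.5748,.0058),0,.045))
E
```

```text
t11.2 [0.5754 0.0041 0.175 ] [ 0.24  0.53  0.06 -0.09 -1.44  1.34] F [ 0.3  0.4 -1.9] w 0.0592 g 29.7
[0.5744 0.0056 0.1049]
[0.0048 0.002  1.    ]
[-0.0027 -0.0018  0.0005  0.0242  0.0025]
0.0009
742
(array([0.57465619, 0.00575547]), np.float64(0.0010860901923216634), 1111)
```

```bash
python3 - <<'E'
from h import *
p,r=now(); r2=Ro.from_rotvec([0,-.029,0])*r
plan([(p+[.0007,.0018,-.02],r2,10),(p+[.0007,.0018,-.063],r2,8)])
E
```

```text
CALL
  x3 {'x': 0.015, 'y': -0.004, 'z': 0.037, 'rx': 0.0, 'ry': 0.009, 'rz': 0.0}
  x5 {'x': 0.04, 'y': -0.004, 'z': 0.104, 'rx': 0.0, 'ry': 0.009, 'rz': 0.0}
CALL
  x1 {'x': 0.005, 'y': 0.0, 'z': 0.014, 'rx': 0.0, 'ry': 0.0, 'rz': 0.0}
```

{"op": "carry_out", "data": {"series": [{"x": 0.005,"y": -0.004,"z": 0.013,"rx": 0,"ry": 0.009,"rz": 0,"jaw": -1},{"x": 0.01,"y": -0.004,"z": 0.025,"rx": 0,"ry": 0.009,"rz": 0,"jaw": -1},{"x": 0.015,"y": -0.004,"z": 0.037,"rx": 0,"ry": 0.009,"rz": 0,"jaw": -1},{"x": 0.021,"y": -0.004,"z": 0.053,"rx": 0,"ry": 0.009,"rz": 0,"jaw": -1},{"x": 0.028,"y": -0.004,"z": 0.07,"rx": 0,"ry": 0.009,"rz": 0,"jaw": -1},{"x": 0.034,"y": -0.004,"z": 0.087,"rx": 0,"ry": 0.009,"rz": 0,"jaw": -1},{"x": 0.039,"y": -0.004,"z": 0.102,"rx": 0,"ry": 0.009,"rz": 0,"jaw": -1},{"x": 0.043,"y": -0.004,"z": 0.113,"rx": 0,"ry": 0.009,"rz": 0,"jaw": -1}]}}

```text
time: 11.97
tcp_pos: [0.5759, 0.0071, 0.1157]
tool_rot: [0.987, -0.004, -0.163, 0.001]
contact_force: [-0.3, -0.1, -1.0]
width: 0.0596
gripper_force: 29.7
```

```bash
python3 - <<'E'
from h import *
stt(mouth()[0],mouth()[1])
E
```

```text
t12.0 [0.5759 0.0071 0.1157] [ 0.25  0.58 -0.03 -0.08 -1.29  1.35] F [-0.3 -0.1 -1. ] w 0.0596 g 29.7 [0.57653394 0.00690363 0.04384839] [-0.02258775  0.00253169  0.99974166]
```

{"op": "carry_out", "data": {"series": [{"x": 0.001,"y": 0,"z": 0.003,"rx": 0,"ry": 0,"rz": 0,"jaw": -1},{"x": 0.001,"y": 0,"z": 0.003,"rx": 0,"ry": 0,"rz": 0,"jaw": 1},{"x": 0.001,"y": 0,"z": 0.003,"rx": 0,"ry": 0,"rz": 0,"jaw": 1},{"x": 0.001,"y": 0,"z": 0.003,"rx": 0,"ry": 0,"rz": 0,"jaw": 1},{"x": 0.001,"y": 0,"z": 0.003,"rx": 0,"ry": 0,"rz": 0,"jaw": 1},{"x": 0.001,"y": 0,"z": 0.003,"rx": 0,"ry": 0,"rz": 0,"jaw": 1},{"x": 0.001,"y": 0,"z": 0.003,"rx": 0,"ry": 0,"rz": 0,"jaw": 1}]}}

```text
time: 12.55
tcp_pos: [0.5766, 0.0072, 0.1161]
tool_rot: [0.987, -0.004, -0.161, 0.001]
contact_force: [-0.1, 0.1, 1.3]
width: 0.0853
gripper_force: 0.0
```

```bash
python3 - <<'E'
from h import *
stt(); p,r=now()
plan([(p+[0,0,.09],r),([.53,.15,.26],peg(2)[1]),(*peg(2,.08),),(*peg(2,0.003),25)])
E
```

```text
t12.6 [0.5766 0.0072 0.1161] [ 0.25  0.57 -0.03 -0.08 -1.29  1.35] F [-0.1  0.1  1.3] w 0.0853 g 0.0
CALL
  x3 {'x': -0.057, 'y': 0.0, 'z': -0.171, 'rx': 0.0, 'ry': 0.0, 'rz': 0.0}
  x5 {'x': -0.182, 'y': -0.284, 'z': -0.243, 'rx': 0.001, 'ry': 0.153, 'rz': -0.001}
CALL
  x4 {'x': -0.049, 'y': -0.27, 'z': 0.127, 'rx': 0.0, 'ry': 0.0, 'rz': 0.0}
  x4 {'x': 0.004, 'y': -0.27, 'z': 0.271, 'rx': 0.0, 'ry': 0.0, 'rz': 0.0}
```

{"op": "carry_out", "data": {"series": [{"x": -0.057,"y": 0,"z": -0.171,"rx": 0,"ry": 0,"rz": 0,"jaw": 1},{"x": -0.057,"y": 0,"z": -0.171,"rx": 0,"ry": 0,"rz": 0,"jaw": 1},{"x": -0.057,"y": 0,"z": -0.171,"rx": 0,"ry": 0,"rz": 0,"jaw": 1},{"x": -0.182,"y": -0.284,"z": -0.243,"rx": 0.001,"ry": 0.153,"rz": -0.001,"jaw": 1},{"x": -0.182,"y": -0.284,"z": -0.243,"rx": 0.001,"ry": 0.153,"rz": -0.001,"jaw": 1},{"x": -0.182,"y": -0.284,"z": -0.243,"rx": 0.001,"ry": 0.153,"rz": -0.001,"jaw": 1},{"x": -0.182,"y": -0.284,"z": -0.243,"rx": 0.001,"ry": 0.153,"rz": -0.001,"jaw": 1},{"x": -0.182,"y": -0.284,"z": -0.243,"rx": 0.001,"ry": 0.153,"rz": -0.001,"jaw": 1}]}}

```text
time: 13.22
tcp_pos: [0.5259, 0.1539, 0.2621]
tool_rot: [0.997, 0.002, 0.081, -0.002]
contact_force: [-0.4, -0.9, -0.2]
width: 0.087
gripper_force: 0.0
```

{"op": "carry_out", "data": {"series": [{"x": -0.049,"y": -0.27,"z": 0.127,"rx": 0,"ry": 0,"rz": 0,"jaw": 1},{"x": -0.049,"y": -0.27,"z": 0.127,"rx": 0,"ry": 0,"rz": 0,"jaw": 1},{"x": -0.049,"y": -0.27,"z": 0.127,"rx": 0,"ry": 0,"rz": 0,"jaw": 1},{"x": -0.049,"y": -0.27,"z": 0.127,"rx": 0,"ry": 0,"rz": 0,"jaw": 1},{"x": -0.049,"y": -0.27,"z": 0.127,"rx": 0,"ry": 0,"rz": 0,"jaw": 1},{"x": -0.049,"y": -0.27,"z": 0.127,"rx": 0,"ry": 0,"rz": 0,"jaw": 1}]}}

```text
time: 13.72
tcp_pos: [0.5159, 0.2857, 0.1919]
tool_rot: [0.997, -0.001, 0.077, 0.001]
contact_force: [0.5, -0.4, -0.3]
width: 0.0872
gripper_force: 0.0
```

```bash
python3 - <<'E'
from h import *
stt(peg(2,.08)[0]); plan([(*peg(2,.02),25),(*peg(2,0),10)])
P=cams("scene","side"); print(fit_up(P,(.575,.006),.04),fit_up(P[P[:,2]<.05],(.575,.006),.0))
E
```

```text
t13.7 [0.5159 0.2857 0.1919] [ 0.83  0.31 -0.31  0.15 -0.85  0.64] F [ 0.5 -0.4 -0.3] w 0.0872 g 0.0 [0.51674925 0.28525351 0.19365754]
CALL
  x3 {'x': 0.043, 'y': 0.001, 'z': 0.11, 'rx': 0.0, 'ry': 0.001, 'rz': 0.001}
  x2 {'x': 0.057, 'y': 0.001, 'z': 0.147, 'rx': 0.0, 'ry': 0.001, 'rz': 0.001}
(array([0.57516351, 0.00660025]), np.float64(0.001181727001409942), 1490) (array([0.57436674, 0.00624716]), np.float64(0.0012303880201816123), 424)
```

{"op": "carry_out", "data": {"series": [{"x": 0.022,"y": 0.001,"z": 0.055,"rx": 0,"ry": 0.001,"rz": 0.001,"jaw": 1},{"x": 0.043,"y": 0.001,"z": 0.11,"rx": 0,"ry": 0.001,"rz": 0.001,"jaw": 1},{"x": 0.05,"y": 0.001,"z": 0.129,"rx": 0,"ry": 0.001,"rz": 0.001,"jaw": 1},{"x": 0.057,"y": 0.001,"z": 0.147,"rx": 0,"ry": 0.001,"rz": 0.001,"jaw": 1},{"x": 0.057,"y": 0.001,"z": 0.147,"rx": 0,"ry": 0.001,"rz": 0.001,"jaw": 1},{"x": 0.057,"y": 0.001,"z": 0.147,"rx": 0,"ry": 0.001,"rz": 0.001,"jaw": 1},{"x": 0.057,"y": 0.001,"z": 0.147,"rx": 0,"ry": 0.001,"rz": 0.001,"jaw": -1},{"x": 0.057,"y": 0.001,"z": 0.147,"rx": 0,"ry": 0.001,"rz": 0.001,"jaw": -1}]}}

```text
time: 14.48
tcp_pos: [0.5562, 0.2848, 0.1263]
tool_rot: [0.997, -0.004, 0.081, -0.001]
contact_force: [-0.1, -0.4, 1.5]
width: 0.08
gripper_force: 0.0
```

{"op": "carry_out", "data": {"series": [{"x": 0,"y": 0,"z": 0,"rx": 0,"ry": 0,"rz": 0,"jaw": -1},{"x": 0,"y": 0,"z": 0,"rx": 0,"ry": 0,"rz": 0,"jaw": -1},{"x": 0,"y": 0,"z": 0,"rx": 0,"ry": 0,"rz": 0,"jaw": -1},{"x": 0,"y": 0,"z": 0,"rx": 0,"ry": 0,"rz": 0,"jaw": -1},{"x": 0,"y": 0,"z": 0,"rx": 0,"ry": 0,"rz": 0,"jaw": -1},{"x": 0,"y": 0,"z": 0,"rx": 0,"ry": 0,"rz": 0,"jaw": -1}]}}

```text
time: 14.98
tcp_pos: [0.556, 0.2846, 0.1251]
tool_rot: [0.997, -0.004, 0.08, -0.0]
contact_force: [0.2, 0.5, 1.6]
width: 0.0593
gripper_force: 29.9
```

```bash
python3 - <<'E'
from h import *
stt(peg(2)[0])
print("B");plan([(*peg(2,.11),25),(*up(.55,.15,.17),),(*up(.5745,.0062,.155),)])
E
```

```text
t15.0 [0.556  0.2846 0.1251] [ 0.78  0.43 -0.32  0.17 -0.71  0.66] F [0.2 0.5 1.6] w 0.0593 g 29.9 [0.55553332 0.2850208  0.12368797]
B
CALL
  x5 {'x': -0.076, 'y': -0.001, 'z': -0.204, 'rx': 0.0, 'ry': -0.001, 'rz': -0.001}
  x3 {'x': -0.013, 'y': 0.161, 'z': -0.217, 'rx': 0.0, 'ry': -0.098, 'rz': -0.001}
CALL
  x2 {'x': 0.037, 'y': 0.108, 'z': -0.021, 'rx': 0.0, 'ry': -0.064, 'rz': 0.0}
  x4 {'x': 0.092, 'y': 0.395, 'z': 0.001, 'rx': 0.0, 'ry': -0.064, 'rz': 0.0}
```

{"op": "carry_out", "data": {"series": [{"x": -0.015,"y": 0,"z": -0.041,"rx": 0,"ry": 0,"rz": 0,"jaw": -1},{"x": -0.03,"y": 0,"z": -0.082,"rx": 0,"ry": 0,"rz": 0,"jaw": -1},{"x": -0.045,"y": 0,"z": -0.123,"rx": 0,"ry": 0,"rz": 0,"jaw": -1},{"x": -0.06,"y": 0,"z": -0.164,"rx": 0,"ry": 0,"rz": 0,"jaw": -1},{"x": -0.076,"y": -0.001,"z": -0.204,"rx": 0,"ry": -0.001,"rz": -0.001,"jaw": -1},{"x": -0.013,"y": 0.161,"z": -0.217,"rx": 0,"ry": -0.098,"rz": -0.001,"jaw": -1},{"x": -0.013,"y": 0.161,"z": -0.217,"rx": 0,"ry": -0.098,"rz": -0.001,"jaw": -1},{"x": -0.013,"y": 0.161,"z": -0.217,"rx": 0,"ry": -0.098,"rz": -0.001,"jaw": -1}]}}

```text
time: 15.65
tcp_pos: [0.5339, 0.2013, 0.2327]
tool_rot: [0.997, -0.003, -0.075, -0.002]
contact_force: [1.4, 0.7, 0.5]
width: 0.0593
gripper_force: 29.8
```

{"op": "carry_out", "data": {"series": [{"x": 0.037,"y": 0.108,"z": -0.021,"rx": 0,"ry": -0.064,"rz": 0,"jaw": -1},{"x": 0.037,"y": 0.108,"z": -0.021,"rx": 0,"ry": -0.064,"rz": 0,"jaw": -1},{"x": 0.092,"y": 0.395,"z": 0.001,"rx": 0,"ry": -0.064,"rz": 0,"jaw": -1},{"x": 0.092,"y": 0.395,"z": 0.001,"rx": 0,"ry": -0.064,"rz": 0,"jaw": -1},{"x": 0.092,"y": 0.395,"z": 0.001,"rx": 0,"ry": -0.064,"rz": 0,"jaw": -1},{"x": 0.092,"y": 0.395,"z": 0.001,"rx": 0,"ry": -0.064,"rz": 0,"jaw": -1},{"x": 0.092,"y": 0.395,"z": 0.001,"rx": 0,"ry": -0.064,"rz": 0,"jaw": -1},{"x": 0.092,"y": 0.395,"z": 0.001,"rx": 0,"ry": -0.064,"rz": 0,"jaw": -1}]}}

```text
time: 16.32
tcp_pos: [0.5759, 0.0051, 0.2222]
tool_rot: [0.985, -0.004, -0.175, -0.001]
contact_force: [-0.9, -0.2, -1.6]
width: 0.0595
gripper_force: 29.8
```

```bash
cat >> h.py <<'E'
def nest(k,g=.067):
    """held beaker above a nest of k: print the fit and the way down"""
    stt(); P=cams("scene","side"); o,a,s,res,n=fit_held(P,g); m=o+s[:3]; ax=a+np.r_[s[3:],0]; print("mouth",m.round(4),"ax",ax.round(3),res,n)
    b,e,nn=fit_up(P[P[:,2]<.04*(k-1)+.087],(m[0],m[1]),.04*(k-1),.048); print("nest",b,e,nn)
    p,r=now(); rv=np.cross(ax/np.linalg.norm(ax),UP); gp=p+a*0
    m2=p+Ro.from_rotvec(rv).apply(m-p); d=np.r_[b-m2[:2],0]; h=m2[2]-.04*k-.003; r2=Ro.from_rotvec(rv)*r
    plan([(p+d-[0,0,.02],r2,10),(p+d-[0,0,h],r2,8)])
E
python3 -c "
from h import *
nest(2)"
```

```text
t16.3 [0.5759 0.0051 0.2222] [ 0.24  0.49  0.12 -0.09 -1.53  1.34] F [-0.9 -0.2 -1.6] w 0.0595 g 29.8
mouth [0.5727 0.005  0.1541] ax [ 0.024 -0.002  1.   ] 0.0008916326520896703 797
nest [0.57533745 0.00648967] 0.0010608463985660923 1182
CALL
  x3 {'x': 0.016, 'y': -0.003, 'z': 0.037, 'rx': -0.001, 'ry': 0.008, 'rz': 0.0}
  x5 {'x': 0.041, 'y': -0.003, 'z': 0.105, 'rx': -0.001, 'ry': 0.008, 'rz': 0.0}
CALL
  x2 {'x': 0.009, 'y': 0.0, 'z': 0.028, 'rx': 0.0, 'ry': 0.0, 'rz': 0.0}
```

{"op": "carry_out", "data": {"series": [{"x": 0.005,"y": -0.003,"z": 0.013,"rx": 0,"ry": 0.008,"rz": 0,"jaw": -1},{"x": 0.01,"y": -0.003,"z": 0.025,"rx": 0,"ry": 0.008,"rz": 0,"jaw": -1},{"x": 0.016,"y": -0.003,"z": 0.037,"rx": 0,"ry": 0.008,"rz": 0,"jaw": -1},{"x": 0.021,"y": -0.003,"z": 0.051,"rx": 0,"ry": 0.008,"rz": 0,"jaw": -1},{"x": 0.026,"y": -0.003,"z": 0.064,"rx": 0,"ry": 0.008,"rz": 0,"jaw": -1},{"x": 0.031,"y": -0.003,"z": 0.078,"rx": 0,"ry": 0.008,"rz": 0,"jaw": -1},{"x": 0.036,"y": -0.003,"z": 0.092,"rx": 0,"ry": 0.008,"rz": 0,"jaw": -1},{"x": 0.041,"y": -0.003,"z": 0.105,"rx": 0,"ry": 0.008,"rz": 0,"jaw": -1}]}}

```text
time: 17.08
tcp_pos: [0.5773, 0.0078, 0.1659]
tool_rot: [0.987, -0.002, -0.162, -0.001]
contact_force: [0.3, 0.9, -1.0]
width: 0.059
gripper_force: 29.8
```

{"op": "carry_out", "data": {"series": [{"x": 0.004,"y": 0,"z": 0.014,"rx": 0,"ry": 0,"rz": 0,"jaw": -1},{"x": 0.009,"y": 0,"z": 0.026,"rx": 0,"ry": 0,"rz": 0,"jaw": -1},{"x": 0.009,"y": 0,"z": 0.026,"rx": 0,"ry": 0,"rz": 0,"jaw": -1}]}}

```text
time: 17.33
tcp_pos: [0.5767, 0.0077, 0.1514]
tool_rot: [0.987, -0.003, -0.163, -0.001]
contact_force: [-0.8, -0.1, -1.2]
width: 0.0597
gripper_force: 29.8
```

```bash
python3 -c "
from h import *
stt(mouth(.067))
p,r=now()
plan([(p+[0,0,.09],r),([.53,.2,.28],peg(2)[1]),(*peg(3,.08),)])"
```

```text
t17.3 [0.5767 0.0077 0.1514] [ 0.25  0.54  0.01 -0.08 -1.36  1.35] F [-0.8 -0.1 -1.2] w 0.0597 g 29.8 (array([0.57720942, 0.00772381, 0.08157008]), array([-2.14750448e-02, -2.79954426e-04,  9.99769345e-01]))
CALL
  x3 {'x': -0.058, 'y': 0.0, 'z': -0.17, 'rx': 0.0, 'ry': 0.0, 'rz': 0.0}
  x5 {'x': -0.154, 'y': -0.32, 'z': -0.206, 'rx': 0.0, 'ry': 0.129, 'rz': 0.0}
CALL
  x1 {'x': -0.015, 'y': -0.064, 'z': -0.014, 'rx': 0.0, 'ry': 0.026, 'rz': 0.0}
  x6 {'x': -0.055, 'y': -0.454, 'z': 0.156, 'rx': 0.0, 'ry': 0.026, 'rz': 0.0}
```

{"op": "carry_out", "data": {"series": [{"x": 0,"y": 0,"z": 0,"rx": 0,"ry": 0,"rz": 0,"jaw": 1},{"x": 0,"y": 0,"z": 0,"rx": 0,"ry": 0,"rz": 0,"jaw": 1},{"x": 0,"y": 0,"z": 0,"rx": 0,"ry": 0,"rz": 0,"jaw": 1},{"x": 0,"y": 0,"z": 0,"rx": 0,"ry": 0,"rz": 0,"jaw": 1},{"x": 0,"y": 0,"z": 0,"rx": 0,"ry": 0,"rz": 0,"jaw": 1},{"x": 0,"y": 0,"z": 0,"rx": 0,"ry": 0,"rz": 0,"jaw": 1}]}}

```text
time: 17.83
tcp_pos: [0.5776, 0.0078, 0.1535]
tool_rot: [0.987, -0.002, -0.161, -0.001]
contact_force: [-0.1, -0.0, 0.7]
width: 0.0854
gripper_force: 0.0
```

{"op": "carry_out", "data": {"series": [{"x": -0.058,"y": 0,"z": -0.17,"rx": 0,"ry": 0,"rz": 0,"jaw": 1},{"x": -0.058,"y": 0,"z": -0.17,"rx": 0,"ry": 0,"rz": 0,"jaw": 1},{"x": -0.058,"y": 0,"z": -0.17,"rx": 0,"ry": 0,"rz": 0,"jaw": 1},{"x": -0.154,"y": -0.32,"z": -0.206,"rx": 0,"ry": 0.129,"rz": 0,"jaw": 1},{"x": -0.154,"y": -0.32,"z": -0.206,"rx": 0,"ry": 0.129,"rz": 0,"jaw": 1},{"x": -0.154,"y": -0.32,"z": -0.206,"rx": 0,"ry": 0.129,"rz": 0,"jaw": 1},{"x": -0.154,"y": -0.32,"z": -0.206,"rx": 0,"ry": 0.129,"rz": 0,"jaw": 1},{"x": -0.154,"y": -0.32,"z": -0.206,"rx": 0,"ry": 0.129,"rz": 0,"jaw": 1}]}}

```text
time: 18.5
tcp_pos: [0.5358, 0.1729, 0.2783]
tool_rot: [0.999, 0.002, 0.043, -0.002]
contact_force: [0.4, -1.4, -0.3]
width: 0.0873
gripper_force: 0.0
```

{"op": "carry_out", "data": {"series": [{"x": -0.015,"y": -0.064,"z": -0.014,"rx": 0,"ry": 0.026,"rz": 0,"jaw": 1},{"x": -0.055,"y": -0.454,"z": 0.156,"rx": 0,"ry": 0.026,"rz": 0,"jaw": 1},{"x": -0.055,"y": -0.454,"z": 0.156,"rx": 0,"ry": 0.026,"rz": 0,"jaw": 1},{"x": -0.055,"y": -0.454,"z": 0.156,"rx": 0,"ry": 0.026,"rz": 0,"jaw": 1},{"x": -0.055,"y": -0.454,"z": 0.156,"rx": 0,"ry": 0.026,"rz": 0,"jaw": 1},{"x": -0.055,"y": -0.454,"z": 0.156,"rx": 0,"ry": 0.026,"rz": 0,"jaw": 1},{"x": -0.055,"y": -0.454,"z": 0.156,"rx": 0,"ry": 0.026,"rz": 0,"jaw": 1},{"x": -0.055,"y": -0.454,"z": 0.156,"rx": 0,"ry": 0.026,"rz": 0,"jaw": 1}]}}

```text
time: 19.17
tcp_pos: [0.5174, 0.3966, 0.1934]
tool_rot: [0.997, -0.001, 0.08, 0.001]
contact_force: [-0.1, -0.2, -0.4]
width: 0.087
gripper_force: 0.0
```

```bash
python3 - <<'E'
from h import *
stt(peg(3,.08)[0]); plan([(*peg(3,.02),25),(*peg(3,0),10)])
P=cams("scene","side"); print(fit_up(P,(.575,.006),.08),fit_up(P[P[:,2]<.05],(.575,.006),.0))
print(fit_dr(P,DR,(3,)))
E
```

```text
t19.2 [0.5174 0.3966 0.1934] [ 0.96  0.41 -0.15  0.17 -0.92  0.52] F [-0.1 -0.2 -0.4] w 0.0870 g 0.0 [0.51740925 0.39525153 0.19365754]
CALL
  x3 {'x': 0.041, 'y': 0.003, 'z': 0.112, 'rx': 0.0, 'ry': -0.001, 'rz': 0.001}
  x2 {'x': 0.054, 'y': 0.003, 'z': 0.15, 'rx': 0.0, 'ry': -0.001, 'rz': 0.001}
(array([0.57678271, 0.00723957]), np.float64(0.0011710854363907643), 1702) (array([0.57433477, 0.00610599]), np.float64(0.0014207208599152088), 483)
(array([ 0.55846381,  0.28502455, -0.01151834]), np.float64(0.0009601805860791901), 2068)
```

{"op": "carry_out", "data": {"series": [{"x": 0.022,"y": 0.003,"z": 0.055,"rx": 0,"ry": -0.001,"rz": 0.001,"jaw": 1},{"x": 0.041,"y": 0.003,"z": 0.112,"rx": 0,"ry": -0.001,"rz": 0.001,"jaw": 1},{"x": 0.048,"y": 0.003,"z": 0.131,"rx": 0,"ry": -0.001,"rz": 0.001,"jaw": 1},{"x": 0.054,"y": 0.003,"z": 0.149,"rx": 0,"ry": -0.001,"rz": 0.001,"jaw": 1},{"x": 0.054,"y": 0.003,"z": 0.149,"rx": 0,"ry": -0.001,"rz": 0.001,"jaw": 1},{"x": 0.054,"y": 0.003,"z": 0.149,"rx": 0,"ry": -0.001,"rz": 0.001,"jaw": 1},{"x": 0.054,"y": 0.003,"z": 0.149,"rx": 0,"ry": -0.001,"rz": 0.001,"jaw": -1},{"x": 0.054,"y": 0.003,"z": 0.149,"rx": 0,"ry": -0.001,"rz": 0.001,"jaw": -1}]}}

```text
time: 19.93
tcp_pos: [0.557, 0.394, 0.1284]
tool_rot: [0.997, -0.004, 0.08, -0.001]
contact_force: [-0.9, -0.5, 0.3]
width: 0.0801
gripper_force: 0.0
```

{"op": "carry_out", "data": {"series": [{"x": 0,"y": 0,"z": 0,"rx": 0,"ry": 0,"rz": 0,"jaw": -1},{"x": 0,"y": 0,"z": 0,"rx": 0,"ry": 0,"rz": 0,"jaw": -1},{"x": 0,"y": 0,"z": 0,"rx": 0,"ry": 0,"rz": 0,"jaw": -1},{"x": 0,"y": 0,"z": 0,"rx": 0,"ry": 0,"rz": 0,"jaw": -1},{"x": 0,"y": 0,"z": 0,"rx": 0,"ry": 0,"rz": 0,"jaw": -1},{"x": 0,"y": 0,"z": 0,"rx": 0,"ry": 0,"rz": 0,"jaw": -1}]}}

```text
time: 20.43
tcp_pos: [0.5569, 0.3938, 0.127]
tool_rot: [0.997, -0.004, 0.08, -0.001]
contact_force: [-1.1, -0.3, 1.8]
width: 0.0591
gripper_force: 29.9
```

```bash
python3 - <<'E'
from h import *
stt(peg(3)[0])
print("B");plan([(*peg(3,.11),25),(*up(.55,.2,.2),),(*up(.576,.007,.195),)])
E
```

```text
t20.4 [0.5569 0.3938 0.127 ] [ 0.9   0.52 -0.16  0.17 -0.8   0.55] F [-1.1 -0.3  1.8] w 0.0591 g 29.9 [0.55619332 0.39501882 0.12368797]
B
CALL
  x5 {'x': -0.077, 'y': -0.003, 'z': -0.201, 'rx': -0.001, 'ry': -0.001, 'rz': -0.001}
  x3 {'x': -0.02, 'y': 0.192, 'z': -0.241, 'rx': -0.001, 'ry': -0.081, 'rz': -0.001}
CALL
  x3 {'x': 0.044, 'y': 0.195, 'z': -0.053, 'rx': 0.0, 'ry': -0.081, 'rz': 0.0}
  x5 {'x': 0.099, 'y': 0.581, 'z': -0.049, 'rx': 0.0, 'ry': -0.081, 'rz': 0.0}
```

{"op": "carry_out", "data": {"series": [{"x": -0.015,"y": 0,"z": -0.04,"rx": 0,"ry": 0,"rz": 0,"jaw": -1},{"x": -0.03,"y": 0,"z": -0.08,"rx": 0,"ry": 0,"rz": 0,"jaw": -1},{"x": -0.045,"y": 0,"z": -0.12,"rx": 0,"ry": 0,"rz": 0,"jaw": -1},{"x": -0.06,"y": 0,"z": -0.16,"rx": 0,"ry": 0,"rz": 0,"jaw": -1},{"x": -0.077,"y": -0.001,"z": -0.201,"rx": 0,"ry": -0.001,"rz": -0.001,"jaw": -1},{"x": -0.02,"y": 0.192,"z": -0.241,"rx": 0,"ry": -0.081,"rz": -0.001,"jaw": -1},{"x": -0.02,"y": 0.192,"z": -0.241,"rx": 0,"ry": -0.081,"rz": -0.001,"jaw": -1},{"x": -0.02,"y": 0.192,"z": -0.241,"rx": 0,"ry": -0.081,"rz": -0.001,"jaw": -1}]}}

```text
time: 21.1
tcp_pos: [0.5297, 0.296, 0.2452]
tool_rot: [0.999, -0.003, -0.049, -0.002]
contact_force: [0.7, 0.9, -0.9]
width: 0.0592
gripper_force: 29.7
```

{"op": "carry_out", "data": {"series": [{"x": 0.044,"y": 0.195,"z": -0.053,"rx": 0,"ry": -0.081,"rz": 0,"jaw": -1},{"x": 0.044,"y": 0.195,"z": -0.053,"rx": 0,"ry": -0.081,"rz": 0,"jaw": -1},{"x": 0.044,"y": 0.195,"z": -0.053,"rx": 0,"ry": -0.081,"rz": 0,"jaw": -1},{"x": 0.099,"y": 0.581,"z": -0.049,"rx": 0,"ry": -0.081,"rz": 0,"jaw": -1},{"x": 0.099,"y": 0.581,"z": -0.049,"rx": 0,"ry": -0.081,"rz": 0,"jaw": -1},{"x": 0.099,"y": 0.581,"z": -0.049,"rx": 0,"ry": -0.081,"rz": 0,"jaw": -1},{"x": 0.099,"y": 0.581,"z": -0.049,"rx": 0,"ry": -0.081,"rz": 0,"jaw": -1},{"x": 0.099,"y": 0.581,"z": -0.049,"rx": 0,"ry": -0.081,"rz": 0,"jaw": -1}]}}

```text
time: 21.77
tcp_pos: [0.577, 0.0033, 0.2623]
tool_rot: [0.985, -0.003, -0.175, -0.001]
contact_force: [0.5, 0.3, -1.5]
width: 0.059
gripper_force: 29.7
```

{"op": "carry_out", "data": {"series": [{"x": 0,"y": 0,"z": 0,"rx": 0,"ry": 0,"rz": 0,"jaw": -1},{"x": 0,"y": 0,"z": 0,"rx": 0,"ry": 0,"rz": 0,"jaw": -1}]}}

```text
time: 21.93
tcp_pos: [0.577, 0.005, 0.2621]
tool_rot: [0.985, -0.004, -0.175, -0.001]
contact_force: [0.6, 0.7, -1.4]
width: 0.0593
gripper_force: 29.7
```

```bash
python3 -c "
from h import *
nest(3,.069)"
```

```text
t21.9 [0.577  0.005  0.2621] [ 0.24  0.47  0.18 -0.09 -1.62  1.33] F [ 0.6  0.7 -1.4] w 0.0593 g 29.7
mouth [0.5733 0.0043 0.1925] ax [0.016 0.015 1.   ] 0.0008545049820694074 856
nest [0.57660291 0.0071912 ] 0.0010082261385249355 1240
CALL
  x3 {'x': 0.018, 'y': -0.004, 'z': 0.036, 'rx': 0.004, 'ry': 0.005, 'rz': -0.002}
  x5 {'x': 0.042, 'y': -0.004, 'z': 0.102, 'rx': 0.004, 'ry': 0.005, 'rz': -0.002}
CALL
  x2 {'x': 0.009, 'y': 0.0, 'z': 0.027, 'rx': 0.0, 'ry': 0.0, 'rz': 0.0}
```

{"op": "carry_out", "data": {"series": [{"x": 0.006,"y": -0.004,"z": 0.012,"rx": 0.004,"ry": 0.005,"rz": -0.002,"jaw": -1},{"x": 0.012,"y": -0.004,"z": 0.024,"rx": 0.004,"ry": 0.005,"rz": -0.002,"jaw": -1},{"x": 0.018,"y": -0.004,"z": 0.036,"rx": 0.004,"ry": 0.005,"rz": -0.002,"jaw": -1},{"x": 0.023,"y": -0.004,"z": 0.05,"rx": 0.004,"ry": 0.005,"rz": -0.002,"jaw": -1},{"x": 0.028,"y": -0.004,"z": 0.063,"rx": 0.004,"ry": 0.005,"rz": -0.002,"jaw": -1},{"x": 0.033,"y": -0.004,"z": 0.076,"rx": 0.004,"ry": 0.005,"rz": -0.002,"jaw": -1},{"x": 0.037,"y": -0.004,"z": 0.089,"rx": 0.004,"ry": 0.005,"rz": -0.002,"jaw": -1},{"x": 0.042,"y": -0.004,"z": 0.102,"rx": 0.004,"ry": 0.005,"rz": -0.002,"jaw": -1}]}}

```text
time: 22.7
tcp_pos: [0.5794, 0.0089, 0.2072]
tool_rot: [0.986, -0.0, -0.166, -0.008]
contact_force: [0.3, 1.1, -0.9]
width: 0.0589
gripper_force: 29.7
```

{"op": "carry_out", "data": {"series": [{"x": 0.004,"y": 0,"z": 0.014,"rx": 0,"ry": 0,"rz": 0,"jaw": -1},{"x": 0.009,"y": 0,"z": 0.026,"rx": 0,"ry": 0,"rz": 0,"jaw": -1},{"x": 0.009,"y": 0,"z": 0.026,"rx": 0,"ry": 0,"rz": 0,"jaw": -1}]}}

```text
time: 22.95
tcp_pos: [0.5789, 0.0089, 0.1925]
tool_rot: [0.986, -0.0, -0.168, -0.008]
contact_force: [-0.6, -0.9, -2.5]
width: 0.0591
gripper_force: 29.7
```

```bash
python3 -c "
from h import *
stt(mouth(.069))
p,r=now()
R,o=frame(DR)
plan([(p+[0,0,.06],r)])
print('then');plan([([.50,.15,.26],DOWN),(o+R@[-.19,0,.16],DOWN)],(p+[0,0,.06],r))"
```

```text
t22.9 [0.5789 0.0089 0.1925] [ 0.25  0.51  0.08 -0.1  -1.46  1.35] F [-0.6 -0.9 -2.5] w 0.0591 g 29.7 (array([0.57872218, 0.00988714, 0.12067975]), array([-0.01227904, -0.01328582,  0.99983634]))
CALL
  x2 {'x': -0.04, 'y': -0.002, 'z': -0.113, 'rx': 0.0, 'ry': 0.0, 'rz': 0.0}
then
CALL
  x5 {'x': -0.153, 'y': -0.282, 'z': 0.042, 'rx': -0.005, 'ry': 0.107, 'rz': 0.002}
  x3 {'x': -0.244, 'y': -0.416, 'z': 0.182, 'rx': -0.005, 'ry': 0.107, 'rz': 0.002}
CALL
  x3 {'x': -0.132, 'y': -0.135, 'z': 0.1, 'rx': 0.0, 'ry': 0.0, 'rz': 0.0}
```

{"op": "carry_out", "data": {"series": [{"x": 0,"y": 0,"z": 0,"rx": 0,"ry": 0,"rz": 0,"jaw": 1},{"x": 0,"y": 0,"z": 0,"rx": 0,"ry": 0,"rz": 0,"jaw": 1},{"x": 0,"y": 0,"z": 0,"rx": 0,"ry": 0,"rz": 0,"jaw": 1},{"x": 0,"y": 0,"z": 0,"rx": 0,"ry": 0,"rz": 0,"jaw": 1},{"x": 0,"y": 0,"z": 0,"rx": 0,"ry": 0,"rz": 0,"jaw": 1},{"x": -0.04,"y": -0.002,"z": -0.113,"rx": 0,"ry": 0,"rz": 0,"jaw": 1},{"x": -0.04,"y": -0.002,"z": -0.113,"rx": 0,"ry": 0,"rz": 0,"jaw": 1},{"x": -0.04,"y": -0.002,"z": -0.113,"rx": 0,"ry": 0,"rz": 0,"jaw": 1}]}}

```text
time: 23.62
tcp_pos: [0.5814, 0.0089, 0.2597]
tool_rot: [0.987, 0.0, -0.161, -0.008]
contact_force: [-0.2, 0.5, 0.1]
width: 0.0871
gripper_force: 0.0
```

{"op": "carry_out", "data": {"series": [{"x": -0.153,"y": -0.282,"z": 0.042,"rx": -0.005,"ry": 0.107,"rz": 0.002,"jaw": -1},{"x": -0.153,"y": -0.282,"z": 0.042,"rx": -0.005,"ry": 0.107,"rz": 0.002,"jaw": -1},{"x": -0.153,"y": -0.282,"z": 0.042,"rx": -0.005,"ry": 0.107,"rz": 0.002,"jaw": -1},{"x": -0.153,"y": -0.282,"z": 0.042,"rx": -0.005,"ry": 0.107,"rz": 0.002,"jaw": -1},{"x": -0.153,"y": -0.282,"z": 0.042,"rx": -0.005,"ry": 0.107,"rz": 0.002,"jaw": -1},{"x": -0.244,"y": -0.416,"z": 0.182,"rx": -0.005,"ry": 0.107,"rz": 0.002,"jaw": -1},{"x": -0.244,"y": -0.416,"z": 0.182,"rx": -0.005,"ry": 0.107,"rz": 0.002,"jaw": -1},{"x": -0.244,"y": -0.416,"z": 0.182,"rx": -0.005,"ry": 0.107,"rz": 0.002,"jaw": -1}]}}

```text
time: 24.28
tcp_pos: [0.4321, 0.2188, 0.2098]
tool_rot: [1.0, -0.003, -0.0, 0.001]
contact_force: [0.4, 0.0, -0.8]
width: 0.0415
gripper_force: 0.0
```

{"op": "carry_out", "data": {"series": [{"x": -0.132,"y": -0.135,"z": 0.1,"rx": 0,"ry": 0,"rz": 0,"jaw": -1},{"x": -0.132,"y": -0.135,"z": 0.1,"rx": 0,"ry": 0,"rz": 0,"jaw": -1},{"x": -0.132,"y": -0.135,"z": 0.1,"rx": 0,"ry": 0,"rz": 0,"jaw": -1},{"x": -0.132,"y": -0.135,"z": 0.1,"rx": 0,"ry": 0,"rz": 0,"jaw": -1}]}}

```text
time: 24.62
tcp_pos: [0.3664, 0.2868, 0.1589]
tool_rot: [1.0, -0.001, -0.001, 0.002]
contact_force: [-0.4, -0.7, -0.3]
width: 0.0152
gripper_force: 0.0
```

```bash
python3 - <<'E'
from h import *
stt(); im=viewer.get_image("side"); save(im,"s3.png"); P=pts(im)[0]; P=np.r_[P,cams("scene")]
print(fit_up(P,(.576,.007),.12),fit_up(P[P[:,2]<.05],(.575,.006),.0))
R,o=frame(DR); q=(P-o)@R; t=(abs(q[:,1])<.05)&(q[:,2]>.021)&(q[:,2]<.03)&(q[:,0]<-.06)&(q[:,0]>-.16)
print("top",np.percentile(q[t,0],[2,10,50,90,98]),t.sum())
plan([(o+R@[-.175,0,.036],DOWN)]); print("push"); plan([(o+R@[-.1,0,.036],DOWN,8)],(o+R@[-.175,0,.036],DOWN))
E
```

```text
t24.6 [0.3664 0.2868 0.1589] [ 1.02  0.2  -0.49  0.   -0.88  0.55] F [-0.4 -0.7 -0.3] w 0.0152 g 0.0
(array([0.57719123, 0.00858359]), np.float64(0.0011151278462895042), 1800) (array([0.57459562, 0.00607846]), np.float64(0.001301608544738514), 509)
top [-0.12388083 -0.12145995 -0.11170485 -0.10305066 -0.10187232] 635
CALL
  x4 {'x': 0.03, 'y': 0.0, 'z': 0.25, 'rx': 0.001, 'ry': -0.001, 'rz': 0.0}
push
CALL
  x8 {'x': 0.12, 'y': 0.0, 'z': 0.0, 'rx': 0.0, 'ry': 0.0, 'rz': 0.0}
CALL
  x2 {'x': 0.03, 'y': 0.0, 'z': 0.0, 'rx': 0.0, 'ry': 0.0, 'rz': 0.0}
```

View pics/s3.png

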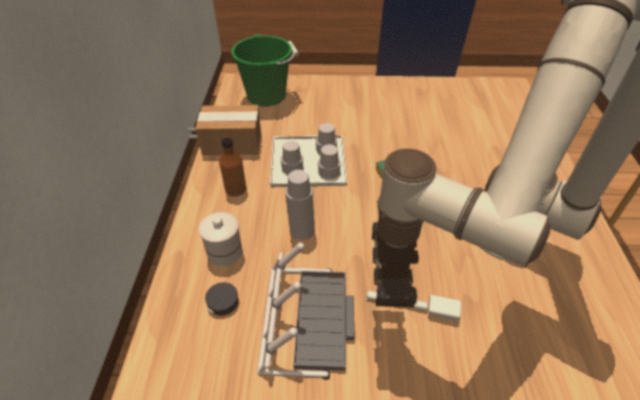

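```bash
python3 - <<'E'
from h import *
P=np.r_[pts(dict(np.load("scene.npz")))[0],pts(dict(np.load("side.npz")))[0]]
Q=P[(P[:,2]>.006)&(P[:,2]<.06)&(P[:,0]<.42)&(P[:,0]>.3)&(P[:,1]>.15)&(P[:,1]<.4)]
for a in np.arange(.32,.42,.02):
    s=Q[(Q[:,0]>a)&(Q[:,0]<a+.02)]; print(a.round(2),len(s),s.min(0).round(3) if len(s) else "",s.max(0).round(3) if len(s) else "")
R,o=frame(DR); D=[-.16,.04]
plan([(o+R@[-.16,.03,.08],DOWN),(o+R@[-.16,.03,.036],DOWN,20)]); print("push"); plan([(o+R@[-.1,.03,.036],DOWN,8)],(o+R@[-.16,.03,.036],DOWN))
E
```

```text
0.32 134 [0.32  0.171 0.006] [0.34  0.395 0.026]
0.34 129 [0.34  0.158 0.006] [0.359 0.389 0.026]
0.36 132 [0.36  0.15  0.006] [0.379 0.392 0.026]
0.38 158 [0.38  0.152 0.006] [0.4   0.399 0.025]
0.4 52 [0.4   0.167 0.006] [0.42  0.395 0.023]
CALL
  x3 {'x': 0.06, 'y': -0.06, 'z': 0.162, 'rx': 0.001, 'ry': -0.001, 'rz': 0.0}
  x3 {'x': 0.06, 'y': -0.06, 'z': 0.25, 'rx': 0.001, 'ry': -0.001, 'rz': 0.0}
push
CALL
  x8 {'x': 0.12, 'y': 0.0, 'z': 0.0, 'rx': 0.0, 'ry': 0.0, 'rz': 0.0}
```

{"op": "carry_out", "data": {"series": [{"x": 0.06,"y": -0.06,"z": 0.162,"rx": 0.001,"ry": -0.001,"rz": 0,"jaw": -1},{"x": 0.06,"y": -0.06,"z": 0.162,"rx": 0.001,"ry": -0.001,"rz": 0,"jaw": -1},{"x": 0.06,"y": -0.06,"z": 0.162,"rx": 0.001,"ry": -0.001,"rz": 0,"jaw": -1},{"x": 0.06,"y": -0.06,"z": 0.2,"rx": 0.001,"ry": -0.001,"rz": 0,"jaw": -1},{"x": 0.06,"y": -0.06,"z": 0.23,"rx": 0.001,"ry": -0.001,"rz": 0,"jaw": -1},{"x": 0.06,"y": -0.06,"z": 0.247,"rx": 0.001,"ry": -0.001,"rz": 0,"jaw": -1},{"x": 0.06,"y": -0.06,"z": 0.247,"rx": 0.001,"ry": -0.001,"rz": 0,"jaw": -1}]}}

```text
time: 25.3
tcp_pos: [0.3999, 0.3144, 0.037]
tool_rot: [1.0, -0.004, -0.001, 0.0]
contact_force: [0.3, -0.0, 0.8]
width: 0.0002
gripper_force: 0.0
```

{"op": "carry_out", "data": {"series": [{"x": 0.015,"y": 0,"z": 0,"rx": 0,"ry": 0,"rz": 0,"jaw": -1},{"x": 0.03,"y": 0,"z": 0,"rx": 0,"ry": 0,"rz": 0,"jaw": -1},{"x": 0.045,"y": 0,"z": 0,"rx": 0,"ry": 0,"rz": 0,"jaw": -1},{"x": 0.06,"y": 0,"z": 0,"rx": 0,"ry": 0,"rz": 0,"jaw": -1},{"x": 0.075,"y": 0,"z": 0,"rx": 0,"ry": 0,"rz": 0,"jaw": -1},{"x": 0.09,"y": 0,"z": 0,"rx": 0,"ry": 0,"rz": 0,"jaw": -1},{"x": 0.1,"y": 0,"z": 0,"rx": 0,"ry": 0,"rz": 0,"jaw": -1},{"x": 0.11,"y": 0,"z": 0,"rx": 0,"ry": 0,"rz": 0,"jaw": -1}]}}

```text
time: 25.97
tcp_pos: [0.4554, 0.3153, 0.0377]
tool_rot: [1.0, -0.004, -0.0, -0.001]
contact_force: [-0.9, 0.6, 1.6]
width: 0.0008
gripper_force: 0.8
```

```bash
cat >> h.py <<'E'
def grip():
    P=cams("scene","side"); R,o=frame(DR); q=(P-o)@R; t=(abs(q[:,1])<.05)&(q[:,2]>.021)&(q[:,2]<.03)&(q[:,0]<-.04)&(q[:,0]>-.16)
    print("grip top",np.percentile(q[t,0],[2,10,50,90,98]),t.sum(),"tcp local",R.T@(now()[0]-o))
E
python3 -c "
from h import *
stt();grip()"
```

```text
t26.0 [0.4554 0.3153 0.0377] [ 0.9   0.5  -0.41 -0.   -0.66  0.67] F [-0.9  0.6  1.6] w 0.0008 g 0.8
grip top [-0.09696562 -0.09036992 -0.07942871 -0.07048604 -0.06852402] 301 tcp local [-0.10348149  0.02980873  0.03753222]
```

{"op": "carry_out", "data": {"series": [{"x": 0.006,"y": 0,"z": 0,"rx": 0,"ry": 0,"rz": 0,"jaw": -1},{"x": 0.012,"y": 0,"z": 0,"rx": 0,"ry": 0,"rz": 0,"jaw": -1},{"x": 0.016,"y": 0,"z": 0,"rx": 0,"ry": 0,"rz": 0,"jaw": -1},{"x": 0.02,"y": 0,"z": 0,"rx": 0,"ry": 0,"rz": 0,"jaw": -1}]}}

```text
time: 26.4
tcp_pos: [0.4645, 0.315, 0.0374]
tool_rot: [1.0, -0.003, -0.001, -0.001]
contact_force: [-0.7, -0.4, -0.7]
width: 0.0005
gripper_force: 0.7
```

{"op": "carry_out", "data": {"series": [{"x": 0.004,"y": 0,"z": 0,"rx": 0,"ry": 0,"rz": 0,"jaw": -1},{"x": 0.004,"y": 0,"z": 0,"rx": 0,"ry": 0,"rz": 0,"jaw": -1}]}}

```text
time: 26.57
tcp_pos: [0.467, 0.3151, 0.0375]
tool_rot: [1.0, -0.003, -0.001, -0.001]
contact_force: [0.6, 0.1, -0.3]
width: 0.0009
gripper_force: 0.3
```

```bash
python3 -c "
from h import *
stt();grip()"
```

```text
t26.6 [0.467  0.3151 0.0375] [ 0.88  0.51 -0.38 -0.   -0.67  0.69] F [ 0.6  0.1 -0.3] w 0.0009 g 0.3
grip top [-0.08665451 -0.07899444 -0.06765585 -0.05842024 -0.05651046] 293 tcp local [-0.09225117  0.02974138  0.03763626]
```

{"op": "carry_out", "data": {"series": [{"x": 0.003,"y": 0,"z": 0,"rx": 0,"ry": 0,"rz": 0,"jaw": -1},{"x": 0.004,"y": 0,"z": 0,"rx": 0,"ry": 0,"rz": 0,"jaw": -1},{"x": 0.004,"y": 0,"z": 0,"rx": 0,"ry": 0,"rz": 0,"jaw": -1}]}}

```text
time: 26.92
tcp_pos: [0.4674, 0.3152, 0.0376]
tool_rot: [1.0, -0.003, -0.002, -0.001]
contact_force: [-5.0, 1.6, 2.6]
width: 0.0006
gripper_force: 3.1
```

{"op": "carry_out", "data": {"series": [{"x": 0.003,"y": 0,"z": 0,"rx": 0,"ry": 0,"rz": 0,"jaw": -1},{"x": 0.003,"y": 0,"z": 0,"rx": 0,"ry": 0,"rz": 0,"jaw": -1}]}}

```text
time: 27.08
tcp_pos: [0.4675, 0.3152, 0.0376]
tool_rot: [1.0, -0.004, -0.003, -0.0]
contact_force: [-12.3, 2.8, 5.3]
width: 0.0002
gripper_force: 5.7
```

{"op": "carry_out", "data": {"series": [{"x": 0.003,"y": 0,"z": 0,"rx": 0,"ry": 0,"rz": 0,"jaw": -1},{"x": 0.003,"y": 0,"z": 0,"rx": 0,"ry": 0,"rz": 0,"jaw": -1}]}}

```text
time: 27.25
tcp_pos: [0.4677, 0.3152, 0.0376]
tool_rot: [1.0, -0.004, -0.004, 0.0]
contact_force: [-16.1, 5.4, 7.1]
width: 0.0007
gripper_force: 8.2
```

```bash
python3 -c "
from h import *
stt();grip()"
```

```text
t27.2 [0.4677 0.3152 0.0376] [ 0.88  0.52 -0.38 -0.01 -0.68  0.69] F [-16.1   5.4   7.1] w 0.0007 g 8.2
grip top [-0.08898729 -0.07907932 -0.06785924 -0.05891055 -0.05682166] 288 tcp local [-0.09149389  0.02963181  0.03757247]
```

{"op": "carry_out", "data": {"series": [{"x": -0.02,"y": 0,"z": 0,"rx": 0,"ry": 0,"rz": 0,"jaw": -1},{"x": -0.08,"y": 0,"z": 0,"rx": 0,"ry": 0,"rz": 0,"jaw": -1},{"x": -0.12,"y": 0,"z": -0.06,"rx": 0,"ry": 0,"rz": 0,"jaw": -1},{"x": -0.12,"y": 0.03,"z": -0.14,"rx": 0,"ry": 0,"rz": 0,"jaw": -1},{"x": -0.12,"y": 0.08,"z": -0.22,"rx": 0,"ry": 0,"rz": 0,"jaw": 1},{"x": -0.12,"y": 0.12,"z": -0.3,"rx": 0,"ry": 0,"rz": 0,"jaw": 1},{"x": -0.12,"y": 0.18,"z": -0.36,"rx": 0,"ry": 0,"rz": 0,"jaw": 1},{"x": -0.12,"y": 0.24,"z": -0.4,"rx": 0,"ry": 0,"rz": 0,"jaw": 1}]}}

```text
time: 28.02
tcp_pos: [0.4121, 0.1988, 0.2384]
tool_rot: [1.0, -0.002, 0.002, -0.003]
contact_force: [0.9, 0.8, 0.6]
width: 0.0193
gripper_force: 0.0
```

```bash
cat >> h.py <<'E'
def wets(*g):
    P=cams("scene","side"); return [fit_up(P,x,.004) for x in (g or ((.513,-.355),(.62,-.302),(.502,-.243)))]
E
python3 -c "
from h import *
stt();grip();W=wets();print(W)
w=W[2][0]
plan([([.45,.05,.27],DOWN),([*(up(*w,.004)[0][:2]+[0,.0]),.2],up(0,0,0)[1])])"
```

```text
t28.0 [0.4121 0.1988 0.2384] [ 0.81  0.1  -0.4  -0.   -1.07  0.76] F [0.9 0.8 0.6] w 0.0193 g 0.0
grip top [-0.07930321 -0.07715534 -0.06759757 -0.05898256 -0.05703156] 618 tcp local [-0.14582127 -0.08890157  0.24019931]
[(array([ 0.51318711, -0.35564585]), np.float64(0.0014522360379274346), 961), (array([ 0.62175242, -0.25974175]), np.float64(0.0014015386165760965), 1235), (array([ 0.50220263, -0.24312646]), np.float64(0.0014770201915820722), 1222)]
CALL
  x4 {'x': 0.08, 'y': 0.296, 'z': -0.069, 'rx': -0.001, 'ry': 0.0, 'rz': -0.001}
  x4 {'x': 0.135, 'y': 0.589, 'z': -0.001, 'rx': -0.002, 'ry': -0.056, 'rz': -0.001}
CALL
  x4 {'x': 0.066, 'y': 0.293, 'z': 0.059, 'rx': 0.0, 'ry': -0.056, 'rz': 0.0}
```

{"op": "carry_out", "data": {"series": [{"x": 0.08,"y": 0.296,"z": -0.069,"rx": 0,"ry": 0,"rz": 0,"jaw": 1},{"x": 0.08,"y": 0.296,"z": -0.069,"rx": 0,"ry": 0,"rz": 0,"jaw": 1},{"x": 0.08,"y": 0.296,"z": -0.069,"rx": 0,"ry": 0,"rz": 0,"jaw": 1},{"x": 0.08,"y": 0.296,"z": -0.069,"rx": 0,"ry": 0,"rz": 0,"jaw": 1},{"x": 0.135,"y": 0.589,"z": -0.001,"rx": -0.002,"ry": -0.056,"rz": -0.001,"jaw": 1},{"x": 0.135,"y": 0.589,"z": -0.001,"rx": -0.002,"ry": -0.056,"rz": -0.001,"jaw": 1},{"x": 0.135,"y": 0.589,"z": -0.001,"rx": -0.002,"ry": -0.056,"rz": -0.001,"jaw": 1},{"x": 0.135,"y": 0.589,"z": -0.001,"rx": -0.002,"ry": -0.056,"rz": -0.001,"jaw": 1}]}}

```text
time: 28.88
tcp_pos: [0.4773, -0.0986, 0.2314]
tool_rot: [0.996, -0.002, -0.091, 0.002]
contact_force: [1.0, 0.2, 0.4]
width: 0.0845
gripper_force: 0.0
```

{"op": "carry_out", "data": {"series": [{"x": 0.066,"y": 0.293,"z": 0.059,"rx": 0,"ry": -0.056,"rz": 0,"jaw": 1},{"x": 0.066,"y": 0.293,"z": 0.059,"rx": 0,"ry": -0.056,"rz": 0,"jaw": 1},{"x": 0.066,"y": 0.293,"z": 0.059,"rx": 0,"ry": -0.056,"rz": 0,"jaw": 1},{"x": 0.066,"y": 0.293,"z": 0.059,"rx": 0,"ry": -0.056,"rz": 0,"jaw": 1},{"x": 0.066,"y": 0.293,"z": 0.059,"rx": 0,"ry": -0.056,"rz": 0,"jaw": 1},{"x": 0.066,"y": 0.293,"z": 0.059,"rx": 0,"ry": -0.056,"rz": 0,"jaw": 1}]}}

```text
time: 29.38
tcp_pos: [0.5033, -0.2437, 0.1972]
tool_rot: [0.984, -0.003, -0.178, 0.001]
contact_force: [0.1, 0.5, 0.8]
width: 0.0869
gripper_force: 0.0
```

```bash
python3 -c "
from h import *
stt();W=wets((.513,-.355),(.6218,-.26),(.502,-.243));print(W)
p,r=up(.5022,-.2431,.004); print(p)
plan([(p+[0,0,.03],r,30),(p,r,10)])"
```

```text
t29.4 [ 0.5033 -0.2437  0.1972] [-0.14  0.48 -0.04  0.05 -1.42  1.68] F [0.1 0.5 0.8] w 0.0869 g 0.0
[(array([ 0.51302367, -0.35525622]), np.float64(0.0014594953242112046), 825), (array([ 0.62184978, -0.25987942]), np.float64(0.0013265476251708812), 1232), (array([ 0.50218421, -0.24298722]), np.float64(0.0015074291422162971), 1208)]
[ 0.50322604 -0.24310616  0.07281908]
CALL
  x4 {'x': 0.066, 'y': 0.001, 'z': 0.181, 'rx': 0.002, 'ry': 0.002, 'rz': 0.001}
  x3 {'x': 0.087, 'y': 0.001, 'z': 0.238, 'rx': 0.002, 'ry': 0.002, 'rz': 0.001}
```

{"op": "carry_out", "data": {"series": [{"x": 0.022,"y": 0.001,"z": 0.06,"rx": 0.002,"ry": 0.002,"rz": 0,"jaw": 1},{"x": 0.044,"y": 0.001,"z": 0.12,"rx": 0.002,"ry": 0.002,"rz": 0,"jaw": 1},{"x": 0.066,"y": 0.001,"z": 0.181,"rx": 0.002,"ry": 0.002,"rz": 0,"jaw": 1},{"x": 0.077,"y": 0.001,"z": 0.21,"rx": 0.002,"ry": 0.002,"rz": 0,"jaw": 1},{"x": 0.087,"y": 0.001,"z": 0.237,"rx": 0.002,"ry": 0.002,"rz": 0,"jaw": 1},{"x": 0.087,"y": 0.001,"z": 0.237,"rx": 0.002,"ry": 0.002,"rz": 0,"jaw": 1},{"x": 0.087,"y": 0.001,"z": 0.237,"rx": 0.002,"ry": 0.002,"rz": 0,"jaw": -1},{"x": 0.087,"y": 0.001,"z": 0.237,"rx": 0.002,"ry": 0.002,"rz": 0,"jaw": -1}]}}

```text
time: 30.15
tcp_pos: [0.5045, -0.2435, 0.0756]
tool_rot: [0.985, -0.002, -0.171, -0.001]
contact_force: [0.9, 0.5, 1.1]
width: 0.0797
gripper_force: 0.0
```

{"op": "carry_out", "data": {"series": [{"x": 0,"y": 0,"z": 0,"rx": 0,"ry": 0,"rz": 0,"jaw": -1},{"x": 0,"y": 0,"z": 0,"rx": 0,"ry": 0,"rz": 0,"jaw": -1},{"x": 0,"y": 0,"z": 0,"rx": 0,"ry": 0,"rz": 0,"jaw": -1},{"x": 0,"y": 0,"z": 0,"rx": 0,"ry": 0,"rz": 0,"jaw": -1},{"x": 0,"y": 0,"z": 0,"rx": 0,"ry": 0,"rz": 0,"jaw": -1},{"x": 0,"y": 0,"z": 0,"rx": 0,"ry": 0,"rz": 0,"jaw": -1},{"x": 0,"y": 0,"z": 0,"rx": 0,"ry": 0,"rz": 0,"jaw": -1}]}}

```text
time: 30.73
tcp_pos: [0.5038, -0.2441, 0.0752]
tool_rot: [0.985, -0.002, -0.172, -0.001]
contact_force: [0.7, 2.5, 5.3]
width: 0.059
gripper_force: 30.0
```

```bash
python3 -c "
from h import *
stt(mouth(.067)); p,r=now()
plan([(p+[0,0,.1],r,35),([.46,-.1,.27],r),([.44,.1,.28],DOWN),(*peg(1,.13,.004),)])"
```

```text
t30.7 [ 0.5038 -0.2441  0.0752] [-0.14  0.6  -0.16  0.05 -1.15  1.68] F [0.7 2.5 5.3] w 0.0590 g 30.0 (array([ 0.50306121, -0.24397141,  0.00542121]), array([-0.00353937, -0.00130778,  0.99999288]))
CALL
  x3 {'x': -0.068, 'y': 0.0, 'z': -0.188, 'rx': 0.0, 'ry': 0.0, 'rz': 0.0}
  x5 {'x': -0.216, 'y': -0.288, 'z': -0.336, 'rx': 0.0, 'ry': 0.0, 'rz': 0.0}
CALL
  x6 {'x': -0.046, 'y': -0.4, 'z': -0.004, 'rx': -0.001, 'ry': 0.11, 'rz': 0.0}
  x2 {'x': 0.041, 'y': -0.501, 'z': 0.022, 'rx': -0.001, 'ry': 0.143, 'rz': 0.0}
CALL
  x1 {'x': 0.034, 'y': -0.05, 'z': 0.031, 'rx': 0.0, 'ry': 0.017, 'rz': 0.0}
```

{"op": "carry_out", "data": {"series": [{"x": -0.023,"y": 0,"z": -0.063,"rx": 0,"ry": 0,"rz": 0,"jaw": -1},{"x": -0.045,"y": 0,"z": -0.125,"rx": 0,"ry": 0,"rz": 0,"jaw": -1},{"x": -0.068,"y": 0,"z": -0.188,"rx": 0,"ry": 0,"rz": 0,"jaw": -1},{"x": -0.216,"y": -0.288,"z": -0.336,"rx": 0,"ry": 0,"rz": 0,"jaw": -1},{"x": -0.216,"y": -0.288,"z": -0.336,"rx": 0,"ry": 0,"rz": 0,"jaw": -1},{"x": -0.216,"y": -0.288,"z": -0.336,"rx": 0,"ry": 0,"rz": 0,"jaw": -1},{"x": -0.216,"y": -0.288,"z": -0.336,"rx": 0,"ry": 0,"rz": 0,"jaw": -1},{"x": -0.216,"y": -0.288,"z": -0.336,"rx": 0,"ry": 0,"rz": 0,"jaw": -1}]}}

```text
time: 31.4
tcp_pos: [0.4595, -0.0976, 0.2725]
tool_rot: [0.986, -0.001, -0.17, -0.002]
contact_force: [0.0, 0.6, -1.0]
width: 0.059
gripper_force: 29.6
```

{"op": "carry_out", "data": {"series": [{"x": -0.046,"y": -0.4,"z": -0.004,"rx": -0.001,"ry": 0.11,"rz": 0,"jaw": -1},{"x": -0.046,"y": -0.4,"z": -0.004,"rx": -0.001,"ry": 0.11,"rz": 0,"jaw": -1},{"x": -0.046,"y": -0.4,"z": -0.004,"rx": -0.001,"ry": 0.11,"rz": 0,"jaw": -1},{"x": -0.046,"y": -0.4,"z": -0.004,"rx": -0.001,"ry": 0.11,"rz": 0,"jaw": -1},{"x": -0.046,"y": -0.4,"z": -0.004,"rx": -0.001,"ry": 0.11,"rz": 0,"jaw": -1},{"x": -0.046,"y": -0.4,"z": -0.004,"rx": -0.001,"ry": 0.11,"rz": 0,"jaw": -1},{"x": 0.041,"y": -0.501,"z": 0.022,"rx": -0.001,"ry": 0.143,"rz": 0,"jaw": -1},{"x": 0.041,"y": -0.501,"z": 0.022,"rx": -0.001,"ry": 0.143,"rz": 0,"jaw": -1}]}}

```text
time: 32.07
tcp_pos: [0.4746, 0.1503, 0.2509]
tool_rot: [0.999, -0.002, 0.052, 0.001]
contact_force: [-1.6, -0.8, -1.8]
width: 0.0589
gripper_force: 29.6
```

{"op": "carry_out", "data": {"series": [{"x": 0.034,"y": -0.05,"z": 0.031,"rx": 0,"ry": 0.017,"rz": 0,"jaw": -1},{"x": 0.034,"y": -0.05,"z": 0.031,"rx": 0,"ry": 0.017,"rz": 0,"jaw": -1},{"x": 0.034,"y": -0.05,"z": 0.031,"rx": 0,"ry": 0.017,"rz": 0,"jaw": -1}]}}

```text
time: 32.32
tcp_pos: [0.4943, 0.1749, 0.2365]
tool_rot: [0.997, -0.002, 0.076, 0.002]
contact_force: [0.3, -0.2, -1.3]
width: 0.0587
gripper_force: 29.6
```

```bash
cat >> h.py <<'E'
def hang(i,g=.067,perp=.004,stop=.004):
    """held beaker above peg i: fit, then the way on: tool pose that puts the fitted mouth/axis on the seat"""
    stt(); P=cams("scene","side"); o,a,s,res,n=fit_held(P,g); m=o+s[:3]; ax=a+np.r_[s[3:],0]; ax/=np.linalg.norm(ax); print("off",s.round(4),res,n)
    p,r=now(); so,sa=seat(DR,i); rv=np.cross(ax,sa); r2=Ro.from_rotvec(rv); m2=p+r2.apply(m-p); rr=r2*r
    n=frame(DR)[0]@[np.cos(L),0,np.sin(L)]; t=lambda lift,pp: p+so-m2+sa*lift+n*pp
    print("mouth rel seat",frame(DR)[0].T@(m-so),"lift",(m-so)@sa,"perp",(m-so)@n,"ax err",rv)
    plan([(t(.11,perp),rr,30),(t(.05,perp),rr,15),(t(.012,perp*.6),rr,10),(t(stop,perp*.3),rr,5)])
E
python3 -c "
from h import *
im=viewer.get_image('scene');save(im,'c4.png')
hang(1)"
```

```text
t32.4 [0.4946 0.1745 0.2376] [ 0.7   0.15 -0.39  0.13 -0.92  0.79] F [-0.  -0.2 -1.3] w 0.0589 g 29.6
off [-0.0017 -0.0008 -0.0019  0.0201  0.0081] 0.0010488914931650918 1104
mouth rel seat [-0.06112001 -0.00192625  0.11241278] lift 0.1279500018185044 perp 0.001042036782434464 ax err [ 0.00823055 -0.01913725  0.00462583]
CALL
  x1 {'x': 0.015, 'y': -0.003, 'z': 0.033, 'rx': 0.003, 'ry': 0.006, 'rz': -0.001}
  x4 {'x': 0.056, 'y': -0.003, 'z': 0.145, 'rx': 0.003, 'ry': 0.006, 'rz': -0.001}
  x3 {'x': 0.074, 'y': -0.003, 'z': 0.2, 'rx': 0.003, 'ry': 0.006, 'rz': -0.001}
CALL
  x1 {'x': 0.005, 'y': 0.0, 'z': 0.018, 'rx': 0.0, 'ry': 0.0, 'rz': 0.0}
  x2 {'x': 0.008, 'y': 0.0, 'z': 0.034, 'rx': 0.0, 'ry': 0.0, 'rz': 0.0}
```

View pics/c4.png

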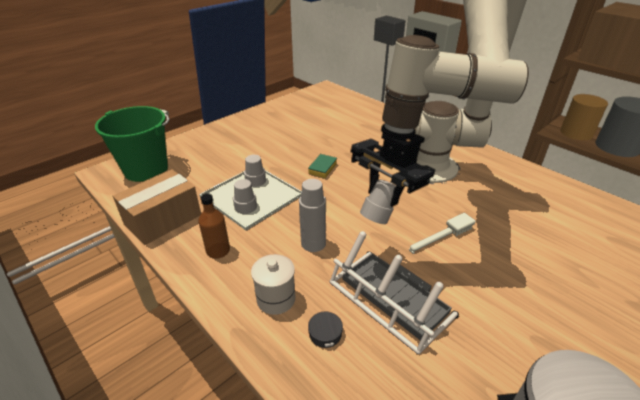

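The scene picture shows the four-beaker nest at (313,215), the tray home, and the held beaker at (376,205) leaning in line with the right peg, whose tip is at (362,237). I slide it on.

{"op": "carry_out", "data": {"series": [{"x": 0.015,"y": -0.003,"z": 0.033,"rx": 0.003,"ry": 0.006,"rz": -0.001,"jaw": -1},{"x": 0.015,"y": -0.003,"z": 0.033,"rx": 0.003,"ry": 0.006,"rz": -0.001,"jaw": -1},{"x": 0.025,"y": -0.003,"z": 0.061,"rx": 0.003,"ry": 0.006,"rz": -0.001,"jaw": -1},{"x": 0.035,"y": -0.003,"z": 0.089,"rx": 0.003,"ry": 0.006,"rz": -0.001,"jaw": -1},{"x": 0.046,"y": -0.003,"z": 0.117,"rx": 0.003,"ry": 0.006,"rz": -0.001,"jaw": -1},{"x": 0.056,"y": -0.003,"z": 0.145,"rx": 0.003,"ry": 0.006,"rz": -0.001,"jaw": -1},{"x": 0.062,"y": -0.003,"z": 0.163,"rx": 0.003,"ry": 0.006,"rz": -0.001,"jaw": -1},{"x": 0.068,"y": -0.003,"z": 0.182,"rx": 0.003,"ry": 0.006,"rz": -0.001,"jaw": -1}]}}

```text
time: 33.13
tcp_pos: [0.5432, 0.1757, 0.1543]
tool_rot: [0.996, -0.001, 0.087, -0.004]
contact_force: [1.3, 0.8, -1.5]
width: 0.059
gripper_force: 29.6
```

{"op": "carry_out", "data": {"series": [{"x": 0.006,"y": 0,"z": 0.018,"rx": 0,"ry": 0,"rz": 0,"jaw": -1},{"x": 0.011,"y": 0,"z": 0.034,"rx": 0,"ry": 0,"rz": 0,"jaw": -1},{"x": 0.013,"y": 0,"z": 0.044,"rx": 0,"ry": 0,"rz": 0,"jaw": -1},{"x": 0.014,"y": 0,"z": 0.05,"rx": 0,"ry": 0,"rz": 0,"jaw": -1},{"x": 0.014,"y": 0,"z": 0.05,"rx": 0,"ry": 0,"rz": 0,"jaw": -1}]}}

```text
time: 33.55
tcp_pos: [0.5539, 0.1762, 0.1302]
tool_rot: [0.996, -0.0, 0.087, -0.003]
contact_force: [-0.7, 0.8, -1.4]
width: 0.0587
gripper_force: 29.6
```

```bash
python3 -c "
from h import *
stt(peg(1)[0])
P=cams('scene','side');o,a,s,res,n=fit_held(P,.067);so,sa=seat(DR,1); m=o+s[:3]; print(res,n,'lift',(m-so)@sa,(m-so).round(4),(a+np.r_[s[3:],0]-sa).round(3))"
```

```text
t33.5 [0.5539 0.1762 0.1302] [ 0.63  0.35 -0.44  0.16 -0.64  0.81] F [-0.7  0.8 -1.4] w 0.0587 g 29.6 [0.55487333 0.17502278 0.12368797]
0.0010169231355928454 921 lift 0.0050055738499824335 [-0.0004  0.0013  0.0055] [-0.012 -0.004 -0.009]
```

{"op": "carry_out", "data": {"series": [{"x": 0.002,"y": 0,"z": 0.004,"rx": 0,"ry": 0,"rz": 0,"jaw": -1},{"x": 0.003,"y": 0,"z": 0.008,"rx": 0,"ry": 0,"rz": 0,"jaw": -1},{"x": 0.003,"y": 0,"z": 0.008,"rx": 0,"ry": 0,"rz": 0,"jaw": -1}]}}

```text
time: 33.9
tcp_pos: [0.5566, 0.1768, 0.1275]
tool_rot: [0.996, -0.0, 0.088, -0.004]
contact_force: [-0.3, 0.0, -0.6]
width: 0.0589
gripper_force: 29.7
```

{"op": "carry_out", "data": {"series": [{"x": 0,"y": 0,"z": 0,"rx": 0,"ry": 0,"rz": 0,"jaw": 1},{"x": 0,"y": 0,"z": 0,"rx": 0,"ry": 0,"rz": 0,"jaw": 1},{"x": 0,"y": 0,"z": 0,"rx": 0,"ry": 0,"rz": 0,"jaw": 1},{"x": 0,"y": 0,"z": 0,"rx": 0,"ry": 0,"rz": 0,"jaw": 1},{"x": 0,"y": 0,"z": 0,"rx": 0,"ry": 0,"rz": 0,"jaw": 1},{"x": 0,"y": 0,"z": 0,"rx": 0,"ry": 0,"rz": 0,"jaw": 1},{"x": 0,"y": 0,"z": 0,"rx": 0,"ry": 0,"rz": 0,"jaw": 1}]}}

```text
time: 34.48
tcp_pos: [0.5563, 0.1764, 0.1271]
tool_rot: [0.996, -0.0, 0.087, -0.004]
contact_force: [-0.3, -0.2, -0.0]
width: 0.0863
gripper_force: 0.0
```

{"op": "carry_out", "data": {"series": [{"x": -0.02,"y": 0,"z": -0.05,"rx": 0,"ry": 0,"rz": 0,"jaw": 1},{"x": -0.05,"y": 0,"z": -0.13,"rx": 0,"ry": 0,"rz": 0,"jaw": 1},{"x": -0.08,"y": 0,"z": -0.2,"rx": 0,"ry": 0,"rz": 0,"jaw": 1},{"x": -0.1,"y": 0.01,"z": -0.28,"rx": 0,"ry": 0,"rz": 0,"jaw": 1},{"x": -0.1,"y": 0.08,"z": -0.3,"rx": 0,"ry": 0,"rz": 0,"jaw": 1},{"x": -0.1,"y": 0.16,"z": -0.3,"rx": 0,"ry": 0,"rz": 0,"jaw": 1},{"x": -0.1,"y": 0.24,"z": -0.3,"rx": 0,"ry": 0,"rz": 0,"jaw": 1},{"x": -0.1,"y": 0.32,"z": -0.3,"rx": 0,"ry": 0,"rz": 0,"jaw": 1}]}}

```text
time: 35.15
tcp_pos: [0.4803, 0.0143, 0.2657]
tool_rot: [0.996, 0.001, 0.088, -0.004]
contact_force: [1.1, 0.2, -0.2]
width: 0.0872
gripper_force: 0.0
```

```bash
cat >> h.py <<'E'
def pegfit(i):
    """free fit of the beaker on peg i: mouth offset (drainer axes) and axis error from the seated pose"""
    P=cams("scene","side"); so,sa=seat(DR,i); p=np.zeros(5); R=frame(DR)[0]
    for _ in range(3):
        o=so+p[:3]; a=sa+np.r_[p[3:],0]; a/=np.linalg.norm(a)
        d=P-o; z=d@a; r=np.linalg.norm(d-np.outer(z,a),axis=1); Q=P[(r<.045)&(z>.02)&(z<.1)]
        f=lambda p:prof(Q,so+p[:3],(lambda v:v/np.linalg.norm(v))(sa+np.r_[p[3:],0])); s=least_squares(f,p,loss="soft_l1",f_scale=.002); p=s.x
    print("peg",i,"mm",(R.T@p[:3]*1e3).round(1),"lift %.1f"%(p[:3]@sa*1e3),"tilt",p[3:].round(3),"res %.4f"%np.median(f(p)),len(Q))
E
python3 -c "
from h import *
stt();pegfit(1);print(wets((.513,-.355),(.6218,-.26)))
w=(.513,-.3553)
p,r=up(*w,.004)
plan([([.45,-.1,.25],r),([p[0],p[1],.2],r)])
"
```

```text
t35.1 [0.4803 0.0143 0.2657] [ 0.41  0.03 -0.44  0.08 -0.94  1.12] F [ 1.1  0.2 -0.2] w 0.0872 g 0.0
peg 1 mm [-2.4 -1.7  1.1] lift 2.2 tilt [0.05  0.027] res 0.0010 1749
[(array([ 0.51314463, -0.35529382]), np.float64(0.0014725254740810823), 861), (array([ 0.62180388, -0.2597656 ]), np.float64(0.0014160463706222003), 1234)]
CALL
  x5 {'x': -0.065, 'y': 0.229, 'z': 0.017, 'rx': -0.002, 'ry': -0.167, 'rz': 0.001}
  x3 {'x': -0.018, 'y': 0.448, 'z': 0.068, 'rx': -0.002, 'ry': -0.167, 'rz': 0.001}
CALL
  x4 {'x': 0.09, 'y': 0.291, 'z': 0.028, 'rx': 0.0, 'ry': 0.0, 'rz': 0.0}
```

{"op": "carry_out", "data": {"series": [{"x": -0.065,"y": 0.229,"z": 0.017,"rx": -0.002,"ry": -0.167,"rz": 0.001,"jaw": 1},{"x": -0.065,"y": 0.229,"z": 0.017,"rx": -0.002,"ry": -0.167,"rz": 0.001,"jaw": 1},{"x": -0.065,"y": 0.229,"z": 0.017,"rx": -0.002,"ry": -0.167,"rz": 0.001,"jaw": 1},{"x": -0.065,"y": 0.229,"z": 0.017,"rx": -0.002,"ry": -0.167,"rz": 0.001,"jaw": 1},{"x": -0.065,"y": 0.229,"z": 0.017,"rx": -0.002,"ry": -0.167,"rz": 0.001,"jaw": 1},{"x": -0.018,"y": 0.448,"z": 0.068,"rx": -0.002,"ry": -0.167,"rz": 0.001,"jaw": 1},{"x": -0.018,"y": 0.448,"z": 0.068,"rx": -0.002,"ry": -0.167,"rz": 0.001,"jaw": 1},{"x": -0.018,"y": 0.448,"z": 0.068,"rx": -0.002,"ry": -0.167,"rz": 0.001,"jaw": 1}]}}

```text
time: 36.02
tcp_pos: [0.4793, -0.2085, 0.2273]
tool_rot: [0.985, 0.0, -0.173, -0.0]
contact_force: [-0.0, 0.8, 1.3]
width: 0.0869
gripper_force: 0.0
```

{"op": "carry_out", "data": {"series": [{"x": 0.09,"y": 0.291,"z": 0.028,"rx": 0,"ry": 0,"rz": 0,"jaw": 1},{"x": 0.09,"y": 0.291,"z": 0.028,"rx": 0,"ry": 0,"rz": 0,"jaw": 1},{"x": 0.09,"y": 0.291,"z": 0.028,"rx": 0,"ry": 0,"rz": 0,"jaw": 1},{"x": 0.09,"y": 0.291,"z": 0.028,"rx": 0,"ry": 0,"rz": 0,"jaw": 1},{"x": 0.09,"y": 0.291,"z": 0.028,"rx": 0,"ry": 0,"rz": 0,"jaw": 1},{"x": 0.09,"y": 0.291,"z": 0.028,"rx": 0,"ry": 0,"rz": 0,"jaw": 1}]}}

```text
time: 36.52
tcp_pos: [0.5156, -0.3535, 0.198]
tool_rot: [0.985, -0.001, -0.174, -0.001]
contact_force: [-0.8, 0.6, -0.4]
width: 0.0871
gripper_force: 0.0
```

```bash
python3 - <<'E'
import h
from h import *
stt();print(wets((.513,-.355)))
p,r=up(.5131,-.3553,.004); print(p)
plan([(p+[0,0,.03],r,30),(p,r,10)])
pegfit(1)
c=h.cams; P0=np.r_[pts(dict(np.load("scene.npz")))[0],pts(dict(np.load("side.npz")))[0]]; h.cams=lambda *a:P0
for i in(1,2,3): h.pegfit(i)
E
```

```text
t36.5 [ 0.5156 -0.3535  0.198 ] [-0.3   0.57  0.11  0.1  -1.45  1.84] F [-0.8  0.6 -0.4] w 0.0871 g 0.0
[(array([ 0.51334802, -0.35592188]), np.float64(0.0016250466815400221), 1102)]
[ 0.51412604 -0.35530616  0.07281908]
CALL
  x4 {'x': 0.063, 'y': 0.006, 'z': 0.183, 'rx': 0.0, 'ry': 0.0, 'rz': 0.002}
  x3 {'x': 0.084, 'y': 0.006, 'z': 0.239, 'rx': 0.0, 'ry': 0.0, 'rz': 0.002}
peg 1 mm [-2.3 -1.7  1.1] lift 2.1 tilt [0.047 0.029] res 0.0010 1743
peg 1 mm [-0.6 -0.5  1.4] lift 1.5 tilt [0.007 0.003] res 0.0010 1743
peg 2 mm [-0.8 -0.7  1.4] lift 1.6 tilt [0.01  0.004] res 0.0009 2029
peg 3 mm [-0.9 -0.5  1.2] lift 1.5 tilt [0.011 0.003] res 0.0009 2404
```

{"op": "carry_out", "data": {"series": [{"x": 0.021,"y": 0.006,"z": 0.06,"rx": 0,"ry": 0,"rz": 0.002,"jaw": 1},{"x": 0.042,"y": 0.006,"z": 0.12,"rx": 0,"ry": 0,"rz": 0.002,"jaw": 1},{"x": 0.063,"y": 0.006,"z": 0.183,"rx": 0,"ry": 0,"rz": 0.002,"jaw": 1},{"x": 0.074,"y": 0.006,"z": 0.211,"rx": 0,"ry": 0,"rz": 0.002,"jaw": 1},{"x": 0.084,"y": 0.006,"z": 0.238,"rx": 0,"ry": 0,"rz": 0.002,"jaw": 1},{"x": 0.084,"y": 0.006,"z": 0.238,"rx": 0,"ry": 0,"rz": 0.002,"jaw": 1},{"x": 0.084,"y": 0.006,"z": 0.238,"rx": 0,"ry": 0,"rz": 0.002,"jaw": -1},{"x": 0.084,"y": 0.006,"z": 0.238,"rx": 0,"ry": 0,"rz": 0.002,"jaw": -1}]}}

```text
time: 37.38
tcp_pos: [0.5148, -0.3564, 0.0749]
tool_rot: [0.985, -0.004, -0.173, 0.0]
contact_force: [-0.3, 0.2, 1.3]
width: 0.08
gripper_force: 0.0
```

{"op": "carry_out", "data": {"series": [{"x": 0,"y": 0,"z": 0,"rx": 0,"ry": 0,"rz": 0,"jaw": -1},{"x": 0,"y": 0,"z": 0,"rx": 0,"ry": 0,"rz": 0,"jaw": -1},{"x": 0,"y": 0,"z": 0,"rx": 0,"ry": 0,"rz": 0,"jaw": -1},{"x": 0,"y": 0,"z": 0,"rx": 0,"ry": 0,"rz": 0,"jaw": -1},{"x": 0,"y": 0,"z": 0,"rx": 0,"ry": 0,"rz": 0,"jaw": -1},{"x": 0,"y": 0,"z": 0,"rx": 0,"ry": 0,"rz": 0,"jaw": -1},{"x": 0,"y": 0,"z": 0,"rx": 0,"ry": 0,"rz": 0,"jaw": -1}]}}

```text
time: 37.97
tcp_pos: [0.5141, -0.3566, 0.0743]
tool_rot: [0.985, -0.004, -0.174, -0.0]
contact_force: [0.3, 3.2, 6.1]
width: 0.0591
gripper_force: 30.1
```

```bash
python3 -c "
from h import *
stt(mouth(.067)); p,r=now()
plan([(p+[0,0,.12],r,40),([.44,-.1,.28],r),([.43,.1,.29],DOWN),(*peg(2,.135,.004),)])"
```

```text
t38.0 [ 0.5141 -0.3566  0.0743] [-0.3   0.68 -0.02  0.11 -1.21  1.81] F [0.3 3.2 6.1] w 0.0591 g 30.1 (array([ 0.51308176, -0.35662862,  0.00445409]), array([-2.29270153e-04,  3.71076008e-04,  9.99999905e-01]))
CALL
  x3 {'x': -0.082, 'y': 0.0, 'z': -0.226, 'rx': 0.0, 'ry': 0.0, 'rz': 0.0}
  x5 {'x': -0.208, 'y': -0.32, 'z': -0.294, 'rx': 0.0, 'ry': 0.0, 'rz': 0.0}
CALL
  x3 {'x': -0.076, 'y': -0.192, 'z': -0.041, 'rx': 0.0, 'ry': 0.0, 'rz': 0.0}
  x5 {'x': -0.1, 'y': -0.525, 'z': -0.051, 'rx': 0.0, 'ry': 0.093, 'rz': -0.001}
CALL
  x1 {'x': -0.004, 'y': -0.067, 'z': -0.003, 'rx': 0.0, 'ry': 0.019, 'rz': 0.0}
  x6 {'x': 0.126, 'y': -0.438, 'z': 0.082, 'rx': 0.0, 'ry': 0.069, 'rz': 0.0}
```

{"op": "carry_out", "data": {"series": [{"x": -0.027,"y": 0,"z": -0.075,"rx": 0,"ry": 0,"rz": 0,"jaw": -1},{"x": -0.055,"y": 0,"z": -0.15,"rx": 0,"ry": 0,"rz": 0,"jaw": -1},{"x": -0.082,"y": 0,"z": -0.226,"rx": 0,"ry": 0,"rz": 0,"jaw": -1},{"x": -0.208,"y": -0.32,"z": -0.294,"rx": 0,"ry": 0,"rz": 0,"jaw": -1},{"x": -0.208,"y": -0.32,"z": -0.294,"rx": 0,"ry": 0,"rz": 0,"jaw": -1},{"x": -0.208,"y": -0.32,"z": -0.294,"rx": 0,"ry": 0,"rz": 0,"jaw": -1},{"x": -0.208,"y": -0.32,"z": -0.294,"rx": 0,"ry": 0,"rz": 0,"jaw": -1},{"x": -0.208,"y": -0.32,"z": -0.294,"rx": 0,"ry": 0,"rz": 0,"jaw": -1}]}}

```text
time: 38.63
tcp_pos: [0.4668, -0.1928, 0.2489]
tool_rot: [0.985, -0.003, -0.172, -0.0]
contact_force: [0.2, -0.0, -1.0]
width: 0.0593
gripper_force: 29.7
```

{"op": "carry_out", "data": {"series": [{"x": -0.076,"y": -0.192,"z": -0.041,"rx": 0,"ry": 0,"rz": 0,"jaw": -1},{"x": -0.076,"y": -0.192,"z": -0.041,"rx": 0,"ry": 0,"rz": 0,"jaw": -1},{"x": -0.076,"y": -0.192,"z": -0.041,"rx": 0,"ry": 0,"rz": 0,"jaw": -1},{"x": -0.1,"y": -0.525,"z": -0.051,"rx": 0,"ry": 0.093,"rz": 0,"jaw": -1},{"x": -0.1,"y": -0.525,"z": -0.051,"rx": 0,"ry": 0.093,"rz": 0,"jaw": -1},{"x": -0.1,"y": -0.525,"z": -0.051,"rx": 0,"ry": 0.093,"rz": 0,"jaw": -1},{"x": -0.1,"y": -0.525,"z": -0.051,"rx": 0,"ry": 0.093,"rz": 0,"jaw": -1},{"x": -0.1,"y": -0.525,"z": -0.051,"rx": 0,"ry": 0.093,"rz": 0,"jaw": -1}]}}

```text
time: 39.3
tcp_pos: [0.4312, 0.0715, 0.2883]
tool_rot: [1.0, -0.001, -0.027, -0.001]
contact_force: [0.0, -0.1, -1.3]
width: 0.0593
gripper_force: 29.7
```

{"op": "carry_out", "data": {"series": [{"x": -0.004,"y": -0.067,"z": -0.003,"rx": 0,"ry": 0.019,"rz": 0,"jaw": -1},{"x": 0.126,"y": -0.438,"z": 0.082,"rx": 0,"ry": 0.069,"rz": 0,"jaw": -1},{"x": 0.126,"y": -0.438,"z": 0.082,"rx": 0,"ry": 0.069,"rz": 0,"jaw": -1},{"x": 0.126,"y": -0.438,"z": 0.082,"rx": 0,"ry": 0.069,"rz": 0,"jaw": -1},{"x": 0.126,"y": -0.438,"z": 0.082,"rx": 0,"ry": 0.069,"rz": 0,"jaw": -1},{"x": 0.126,"y": -0.438,"z": 0.082,"rx": 0,"ry": 0.069,"rz": 0,"jaw": -1},{"x": 0.126,"y": -0.438,"z": 0.082,"rx": 0,"ry": 0.069,"rz": 0,"jaw": -1},{"x": 0.126,"y": -0.438,"z": 0.082,"rx": 0,"ry": 0.069,"rz": 0,"jaw": -1}]}}

```text
time: 39.97
tcp_pos: [0.4941, 0.2859, 0.2404]
tool_rot: [0.997, -0.004, 0.078, 0.002]
contact_force: [-0.1, -0.2, -0.6]
width: 0.0592
gripper_force: 29.7
```

```bash
python3 -c "
from h import *
hang(2,.067,.004,.002)"
```

```text
t40.0 [0.4941 0.2859 0.2404] [ 0.87  0.24 -0.28  0.15 -0.96  0.61] F [-0.1 -0.2 -0.6] w 0.0592 g 29.7
off [-0.001   0.0004 -0.0009  0.0037  0.0101] 0.0010636703934772881 1204
mouth rel seat [-0.06202845 -0.00085873  0.11667431] lift 0.13211763704458312 perp 0.002313524280054169 ax err [ 0.01138382 -0.00240136  0.00631803]
CALL
  x1 {'x': 0.018, 'y': 0.0, 'z': 0.041, 'rx': 0.004, 'ry': 0.001, 'rz': -0.001}
  x4 {'x': 0.059, 'y': 0.0, 'z': 0.153, 'rx': 0.004, 'ry': 0.001, 'rz': -0.001}
  x3 {'x': 0.076, 'y': -0.001, 'z': 0.208, 'rx': 0.004, 'ry': 0.001, 'rz': -0.001}
CALL
  x1 {'x': 0.006, 'y': 0.0, 'z': 0.018, 'rx': 0.0, 'ry': 0.0, 'rz': 0.0}
  x3 {'x': 0.01, 'y': 0.0, 'z': 0.038, 'rx': 0.0, 'ry': 0.0, 'rz': 0.0}
```

{"op": "carry_out", "data": {"series": [{"x": 0.018,"y": 0,"z": 0.041,"rx": 0.004,"ry": 0.001,"rz": -0.001,"jaw": -1},{"x": 0.018,"y": 0,"z": 0.041,"rx": 0.004,"ry": 0.001,"rz": -0.001,"jaw": -1},{"x": 0.028,"y": 0,"z": 0.069,"rx": 0.004,"ry": 0.001,"rz": -0.001,"jaw": -1},{"x": 0.038,"y": 0,"z": 0.097,"rx": 0.004,"ry": 0.001,"rz": -0.001,"jaw": -1},{"x": 0.049,"y": 0,"z": 0.125,"rx": 0.004,"ry": 0.001,"rz": -0.001,"jaw": -1},{"x": 0.059,"y": 0,"z": 0.153,"rx": 0.004,"ry": 0.001,"rz": -0.001,"jaw": -1},{"x": 0.065,"y": 0,"z": 0.171,"rx": 0.004,"ry": 0.001,"rz": -0.001,"jaw": -1},{"x": 0.071,"y": 0,"z": 0.19,"rx": 0.004,"ry": 0.001,"rz": -0.001,"jaw": -1}]}}

```text
time: 40.73
tcp_pos: [0.5445, 0.2837, 0.1549]
tool_rot: [0.997, -0.003, 0.081, -0.005]
contact_force: [0.4, -0.6, -0.4]
width: 0.0596
gripper_force: 29.7
```

{"op": "carry_out", "data": {"series": [{"x": 0.005,"y": 0,"z": 0.018,"rx": 0,"ry": 0,"rz": 0,"jaw": -1},{"x": 0.01,"y": 0,"z": 0.036,"rx": 0,"ry": 0,"rz": 0,"jaw": -1},{"x": 0.013,"y": 0,"z": 0.046,"rx": 0,"ry": 0,"rz": 0,"jaw": -1},{"x": 0.015,"y": 0,"z": 0.056,"rx": 0,"ry": 0,"rz": 0,"jaw": -1},{"x": 0.015,"y": 0,"z": 0.056,"rx": 0,"ry": 0,"rz": 0,"jaw": -1},{"x": 0.015,"y": 0,"z": 0.056,"rx": 0,"ry": 0,"rz": 0,"jaw": -1}]}}

```text
time: 41.23
tcp_pos: [0.5562, 0.2849, 0.1282]
tool_rot: [0.997, -0.002, 0.081, -0.005]
contact_force: [-0.4, -0.7, -0.6]
width: 0.0595
gripper_force: 29.7
```

```bash
python3 -c "
from h import *
stt(peg(2)[0])
P=cams('scene','side');o,a,s,res,n=fit_held(P,.067);so,sa=seat(DR,2); m=o+s[:3]; print(res,n,'lift',(m-so)@sa,(m-so).round(4),(a+np.r_[s[3:],0]-sa).round(3))"
```

```text
t41.2 [0.5562 0.2849 0.1282] [ 0.78  0.43 -0.32  0.16 -0.71  0.67] F [-0.4 -0.7 -0.6] w 0.0595 g 29.7 [0.55553332 0.2850208  0.12368797]
0.0009649079049463272 949 lift 0.0032770798680395777 [0.0006 0.0001 0.0041] [ 0.01  -0.001 -0.003]
```

{"op": "carry_out", "data": {"series": [{"x": 0.001,"y": 0,"z": 0.004,"rx": 0,"ry": 0,"rz": 0,"jaw": -1},{"x": 0.001,"y": 0,"z": 0.004,"rx": 0,"ry": 0,"rz": 0,"jaw": 1},{"x": 0.001,"y": 0,"z": 0.004,"rx": 0,"ry": 0,"rz": 0,"jaw": 1},{"x": 0.001,"y": 0,"z": 0.004,"rx": 0,"ry": 0,"rz": 0,"jaw": 1},{"x": 0.001,"y": 0,"z": 0.004,"rx": 0,"ry": 0,"rz": 0,"jaw": 1},{"x": 0.001,"y": 0,"z": 0.004,"rx": 0,"ry": 0,"rz": 0,"jaw": 1},{"x": 0.001,"y": 0,"z": 0.004,"rx": 0,"ry": 0,"rz": 0,"jaw": 1},{"x": 0.001,"y": 0,"z": 0.004,"rx": 0,"ry": 0,"rz": 0,"jaw": 1}]}}

```text
time: 42.0
tcp_pos: [0.557, 0.2849, 0.1264]
tool_rot: [0.997, -0.002, 0.081, -0.005]
contact_force: [-0.0, -0.2, 1.1]
width: 0.0863
gripper_force: 0.0
```

{"op": "carry_out", "data": {"series": [{"x": -0.02,"y": 0,"z": -0.05,"rx": 0,"ry": 0,"rz": 0,"jaw": 1},{"x": -0.05,"y": 0,"z": -0.13,"rx": 0,"ry": 0,"rz": 0,"jaw": 1},{"x": -0.08,"y": 0,"z": -0.2,"rx": 0,"ry": 0,"rz": 0,"jaw": 1},{"x": -0.11,"y": 0.01,"z": -0.27,"rx": 0,"ry": 0,"rz": 0,"jaw": 1},{"x": -0.13,"y": 0.08,"z": -0.3,"rx": 0,"ry": 0,"rz": 0,"jaw": 1},{"x": -0.15,"y": 0.16,"z": -0.3,"rx": 0,"ry": 0,"rz": 0,"jaw": 1},{"x": -0.16,"y": 0.24,"z": -0.3,"rx": 0,"ry": 0,"rz": 0,"jaw": 1},{"x": -0.16,"y": 0.32,"z": -0.3,"rx": 0,"ry": 0,"rz": 0,"jaw": 1}]}}

```text
time: 42.67
tcp_pos: [0.4516, 0.1223, 0.2601]
tool_rot: [0.997, -0.001, 0.081, -0.006]
contact_force: [1.0, -0.6, -0.2]
width: 0.0868
gripper_force: 0.0
```

```bash
python3 -c "
from h import *
stt();pegfit(1);pegfit(2);W=wets((.6218,-.26));print(W)
p,r=up(*W[0][0],.004)
plan([([.46,-.03,.27],r),([p[0],p[1],.2],r)])
"
```

```text
t42.7 [0.4516 0.1223 0.2601] [ 0.67  0.02 -0.47  0.11 -0.94  0.84] F [ 1.  -0.6 -0.2] w 0.0868 g 0.0
peg 1 mm [-2.5 -1.5  1.1] lift 2.1 tilt [0.05  0.027] res 0.0010 1745
peg 2 mm [-2.4 -0.2  1.2] lift 2.2 tilt [ 0.05  -0.002] res 0.0009 2029
[(array([ 0.62188411, -0.25974093]), np.float64(0.0014270617419534781), 1233)]
CALL
  x5 {'x': 0.017, 'y': 0.308, 'z': -0.021, 'rx': -0.004, 'ry': -0.163, 'rz': 0.001}
  x3 {'x': 0.13, 'y': 0.481, 'z': 0.049, 'rx': -0.004, 'ry': -0.163, 'rz': 0.001}
CALL
  x5 {'x': 0.223, 'y': 0.286, 'z': 0.012, 'rx': 0.0, 'ry': 0.0, 'rz': 0.0}
```

```bash
python3 -c "
from h import *
P=pts(dict(np.load('side.npz')))[0]
Q=P[(P[:,0]>.68)&(P[:,0]<1.1)&(P[:,1]>-.55)&(P[:,1]<-.03)&(P[:,2]>.05)]
for y in np.arange(-.55,-.03,.05):
  s=Q[(Q[:,1]>y)&(Q[:,1]<y+.05)]; print(y.round(2),len(s),np.percentile(s,[2,98],axis=0).round(2).tolist() if len(s) else '')
"
```

```text
-0.55 0 
-0.5 40 [[0.75, -0.46, 0.06], [0.9, -0.45, 0.12]]
-0.45 503 [[0.75, -0.45, 0.08], [0.93, -0.4, 0.12]]
-0.4 562 [[0.74, -0.4, 0.07], [0.93, -0.35, 0.12]]
-0.35 1181 [[0.74, -0.35, 0.05], [0.93, -0.32, 0.12]]
-0.3 0 
-0.25 0 
-0.2 133 [[0.76, -0.17, 0.06], [0.82, -0.15, 0.2]]
-0.15 724 [[0.76, -0.15, 0.05], [0.82, -0.12, 0.19]]
-0.1 0 
-0.05 0
```

{"op": "carry_out", "data": {"series": [{"x": 0.017,"y": 0.308,"z": -0.021,"rx": -0.004,"ry": -0.163,"rz": 0.001,"jaw": 1},{"x": 0.017,"y": 0.308,"z": -0.021,"rx": -0.004,"ry": -0.163,"rz": 0.001,"jaw": 1},{"x": 0.017,"y": 0.308,"z": -0.021,"rx": -0.004,"ry": -0.163,"rz": 0.001,"jaw": 1},{"x": 0.017,"y": 0.308,"z": -0.021,"rx": -0.004,"ry": -0.163,"rz": 0.001,"jaw": 1},{"x": 0.017,"y": 0.308,"z": -0.021,"rx": -0.004,"ry": -0.163,"rz": 0.001,"jaw": 1},{"x": 0.13,"y": 0.481,"z": 0.049,"rx": -0.004,"ry": -0.163,"rz": 0.001,"jaw": 1},{"x": 0.13,"y": 0.481,"z": 0.049,"rx": -0.004,"ry": -0.163,"rz": 0.001,"jaw": 1},{"x": 0.13,"y": 0.481,"z": 0.049,"rx": -0.004,"ry": -0.163,"rz": 0.001,"jaw": 1}]}}

```text
time: 43.63
tcp_pos: [0.5226, -0.1177, 0.2412]
tool_rot: [0.985, -0.002, -0.175, 0.001]
contact_force: [0.2, 1.0, -0.2]
width: 0.087
gripper_force: 0.0
```

{"op": "carry_out", "data": {"series": [{"x": 0.223,"y": 0.286,"z": 0.012,"rx": 0,"ry": 0,"rz": 0,"jaw": 1},{"x": 0.223,"y": 0.286,"z": 0.012,"rx": 0,"ry": 0,"rz": 0,"jaw": 1},{"x": 0.223,"y": 0.286,"z": 0.012,"rx": 0,"ry": 0,"rz": 0,"jaw": 1},{"x": 0.223,"y": 0.286,"z": 0.012,"rx": 0,"ry": 0,"rz": 0,"jaw": 1},{"x": 0.223,"y": 0.286,"z": 0.012,"rx": 0,"ry": 0,"rz": 0,"jaw": 1},{"x": 0.223,"y": 0.286,"z": 0.012,"rx": 0,"ry": 0,"rz": 0,"jaw": 1},{"x": 0.223,"y": 0.286,"z": 0.012,"rx": 0,"ry": 0,"rz": 0,"jaw": 1}]}}

```text
time: 44.22
tcp_pos: [0.6231, -0.2597, 0.1975]
tool_rot: [0.985, -0.003, -0.175, 0.0]
contact_force: [0.2, 0.2, 0.2]
width: 0.0871
gripper_force: 0.0
```

```bash
python3 -c "
from h import *
stt()
p,r=up(.6219,-.2597,.004);print(p)
plan([(p+[0,0,.03],r,30),(p,r,10)])"
```

```text
t44.2 [ 0.6231 -0.2597  0.1975] [-0.14  0.67  0.32  0.05 -1.57  1.69] F [0.2 0.2 0.2] w 0.0871 g 0.0
[ 0.62292604 -0.25970616  0.07281908]
CALL
  x4 {'x': 0.065, 'y': 0.0, 'z': 0.178, 'rx': 0.001, 'ry': 0.001, 'rz': 0.0}
  x3 {'x': 0.086, 'y': 0.0, 'z': 0.234, 'rx': 0.001, 'ry': 0.001, 'rz': 0.0}
```

Box and bottle are clear of the gripper.

{"op": "carry_out", "data": {"series": [{"x": 0.022,"y": 0,"z": 0.059,"rx": 0.001,"ry": 0.001,"rz": 0,"jaw": 1},{"x": 0.043,"y": 0,"z": 0.119,"rx": 0.001,"ry": 0.001,"rz": 0,"jaw": 1},{"x": 0.065,"y": 0,"z": 0.178,"rx": 0.001,"ry": 0.001,"rz": 0,"jaw": 1},{"x": 0.076,"y": 0,"z": 0.206,"rx": 0.001,"ry": 0.001,"rz": 0,"jaw": 1},{"x": 0.086,"y": 0,"z": 0.233,"rx": 0.001,"ry": 0.001,"rz": 0,"jaw": 1},{"x": 0.086,"y": 0,"z": 0.233,"rx": 0.001,"ry": 0.001,"rz": 0,"jaw": 1},{"x": 0.086,"y": 0,"z": 0.233,"rx": 0.001,"ry": 0.001,"rz": 0,"jaw": -1},{"x": 0.086,"y": 0,"z": 0.233,"rx": 0.001,"ry": 0.001,"rz": 0,"jaw": -1}]}}

```text
time: 44.88
tcp_pos: [0.624, -0.2597, 0.0776]
tool_rot: [0.985, -0.002, -0.171, -0.001]
contact_force: [-0.3, -0.7, 1.1]
width: 0.0795
gripper_force: 0.0
```

{"op": "carry_out", "data": {"series": [{"x": 0,"y": 0,"z": 0,"rx": 0,"ry": 0,"rz": 0,"jaw": -1},{"x": 0,"y": 0,"z": 0,"rx": 0,"ry": 0,"rz": 0,"jaw": -1},{"x": 0,"y": 0,"z": 0,"rx": 0,"ry": 0,"rz": 0,"jaw": -1},{"x": 0,"y": 0,"z": 0,"rx": 0,"ry": 0,"rz": 0,"jaw": -1},{"x": 0,"y": 0,"z": 0,"rx": 0,"ry": 0,"rz": 0,"jaw": -1},{"x": 0,"y": 0,"z": 0,"rx": 0,"ry": 0,"rz": 0,"jaw": -1},{"x": 0,"y": 0,"z": 0,"rx": 0,"ry": 0,"rz": 0,"jaw": -1}]}}

```text
time: 45.47
tcp_pos: [0.6234, -0.2605, 0.0768]
tool_rot: [0.985, -0.003, -0.172, -0.001]
contact_force: [0.2, 3.5, 5.2]
width: 0.0589
gripper_force: 30.1
```

```bash
python3 -c "
from h import *
stt(mouth(.067)); p,r=now()
plan([(p+[0,0,.12],r,40),([.44,-.12,.29],r),([.43,.1,.3],DOWN),([.43,.25,.3],DOWN),(*peg(3,.135,.004),)])"
```

```text
t45.5 [ 0.6234 -0.2605  0.0768] [-0.14  0.76  0.19  0.04 -1.34  1.69] F [0.2 3.5 5.2] w 0.0589 g 30.1 (array([ 0.62259035, -0.26046954,  0.00693483]), array([-3.69119080e-03, -9.90684279e-04,  9.99992697e-01]))
CALL
  x3 {'x': -0.081, 'y': 0.0, 'z': -0.226, 'rx': 0.0, 'ry': 0.0, 'rz': 0.0}
  x5 {'x': -0.374, 'y': -0.2, 'z': -0.262, 'rx': 0.0, 'ry': 0.0, 'rz': 0.0}
CALL
  x2 {'x': -0.117, 'y': -0.08, 'z': -0.014, 'rx': 0.0, 'ry': 0.0, 'rz': 0.0}
  x6 {'x': -0.145, 'y': -0.52, 'z': -0.025, 'rx': 0.0, 'ry': 0.11, 'rz': 0.0}
CALL
  x4 {'x': -0.002, 'y': -0.3, 'z': 0.0, 'rx': 0.0, 'ry': 0.0, 'rz': 0.0}
  x4 {'x': 0.1, 'y': -0.533, 'z': 0.09, 'rx': 0.0, 'ry': 0.04, 'rz': 0.0}
CALL
  x1 {'x': 0.022, 'y': -0.058, 'z': 0.026, 'rx': 0.0, 'ry': 0.01, 'rz': 0.0}
```

{"op": "carry_out", "data": {"series": [{"x": -0.027,"y": 0,"z": -0.075,"rx": 0,"ry": 0,"rz": 0,"jaw": -1},{"x": -0.054,"y": 0,"z": -0.15,"rx": 0,"ry": 0,"rz": 0,"jaw": -1},{"x": -0.081,"y": 0,"z": -0.226,"rx": 0,"ry": 0,"rz": 0,"jaw": -1},{"x": -0.374,"y": -0.2,"z": -0.262,"rx": 0,"ry": 0,"rz": 0,"jaw": -1},{"x": -0.374,"y": -0.2,"z": -0.262,"rx": 0,"ry": 0,"rz": 0,"jaw": -1},{"x": -0.374,"y": -0.2,"z": -0.262,"rx": 0,"ry": 0,"rz": 0,"jaw": -1},{"x": -0.374,"y": -0.2,"z": -0.262,"rx": 0,"ry": 0,"rz": 0,"jaw": -1},{"x": -0.374,"y": -0.2,"z": -0.262,"rx": 0,"ry": 0,"rz": 0,"jaw": -1}]}}

```text
time: 46.13
tcp_pos: [0.489, -0.1583, 0.2651]
tool_rot: [0.985, -0.002, -0.171, -0.001]
contact_force: [0.2, 0.5, -1.8]
width: 0.0586
gripper_force: 29.7
```

{"op": "carry_out", "data": {"series": [{"x": -0.117,"y": -0.08,"z": -0.014,"rx": 0,"ry": 0,"rz": 0,"jaw": -1},{"x": -0.117,"y": -0.08,"z": -0.014,"rx": 0,"ry": 0,"rz": 0,"jaw": -1},{"x": -0.145,"y": -0.52,"z": -0.025,"rx": 0,"ry": 0.11,"rz": 0,"jaw": -1},{"x": -0.145,"y": -0.52,"z": -0.025,"rx": 0,"ry": 0.11,"rz": 0,"jaw": -1},{"x": -0.145,"y": -0.52,"z": -0.025,"rx": 0,"ry": 0.11,"rz": 0,"jaw": -1},{"x": -0.145,"y": -0.52,"z": -0.025,"rx": 0,"ry": 0.11,"rz": 0,"jaw": -1},{"x": -0.145,"y": -0.52,"z": -0.025,"rx": 0,"ry": 0.11,"rz": 0,"jaw": -1},{"x": -0.145,"y": -0.52,"z": -0.025,"rx": 0,"ry": 0.11,"rz": 0,"jaw": -1}]}}

```text
time: 46.8
tcp_pos: [0.4295, 0.104, 0.2994]
tool_rot: [1.0, -0.001, 0.0, -0.001]
contact_force: [0.3, -0.2, -1.5]
width: 0.0587
gripper_force: 29.7
```

{"op": "carry_out", "data": {"series": [{"x": -0.002,"y": -0.3,"z": 0,"rx": 0,"ry": 0,"rz": 0,"jaw": -1},{"x": -0.002,"y": -0.3,"z": 0,"rx": 0,"ry": 0,"rz": 0,"jaw": -1},{"x": -0.002,"y": -0.3,"z": 0,"rx": 0,"ry": 0,"rz": 0,"jaw": -1},{"x": -0.002,"y": -0.3,"z": 0,"rx": 0,"ry": 0,"rz": 0,"jaw": -1},{"x": 0.1,"y": -0.533,"z": 0.09,"rx": 0,"ry": 0.04,"rz": 0,"jaw": -1},{"x": 0.1,"y": -0.533,"z": 0.09,"rx": 0,"ry": 0.04,"rz": 0,"jaw": -1},{"x": 0.1,"y": -0.533,"z": 0.09,"rx": 0,"ry": 0.04,"rz": 0,"jaw": -1},{"x": 0.1,"y": -0.533,"z": 0.09,"rx": 0,"ry": 0.04,"rz": 0,"jaw": -1}]}}

```text
time: 47.47
tcp_pos: [0.4821, 0.37, 0.2495]
tool_rot: [0.998, -0.002, 0.061, 0.002]
contact_force: [-0.3, -0.4, -0.8]
width: 0.0586
gripper_force: 29.7
```

{"op": "carry_out", "data": {"series": [{"x": 0.022,"y": -0.058,"z": 0.026,"rx": 0,"ry": 0.01,"rz": 0,"jaw": -1},{"x": 0.022,"y": -0.058,"z": 0.026,"rx": 0,"ry": 0.01,"rz": 0,"jaw": -1},{"x": 0.022,"y": -0.058,"z": 0.026,"rx": 0,"ry": 0.01,"rz": 0,"jaw": -1}]}}

```text
time: 47.72
tcp_pos: [0.4941, 0.3956, 0.2402]
tool_rot: [0.997, -0.003, 0.076, 0.002]
contact_force: [-0.3, -1.1, -1.0]
width: 0.0589
gripper_force: 29.7
```

```bash
python3 -c "
from h import *
hang(3,.069,.004,.002)"
```

```text
t47.7 [0.4941 0.3956 0.2402] [ 0.99  0.35 -0.12  0.15 -1.02  0.5 ] F [-0.3 -1.1 -1. ] w 0.0589 g 29.7
off [-0.0022 -0.0004 -0.0021  0.0123  0.0305] 0.0009569959320835375 1324
mouth rel seat [-0.06271032 -0.00094416  0.11394367] lift 0.13005994577782268 perp 0.000393310768143198 ax err [ 0.02689928 -0.01270049  0.01495249]
CALL
  x1 {'x': 0.019, 'y': 0.003, 'z': 0.036, 'rx': 0.009, 'ry': 0.004, 'rz': -0.003}
  x4 {'x': 0.06, 'y': 0.003, 'z': 0.148, 'rx': 0.009, 'ry': 0.004, 'rz': -0.003}
  x3 {'x': 0.077, 'y': 0.002, 'z': 0.203, 'rx': 0.009, 'ry': 0.004, 'rz': -0.003}
CALL
  x1 {'x': 0.006, 'y': 0.001, 'z': 0.018, 'rx': 0.0, 'ry': 0.0, 'rz': 0.0}
  x3 {'x': 0.01, 'y': 0.001, 'z': 0.038, 'rx': 0.0, 'ry': 0.0, 'rz': 0.0}
```

{"op": "carry_out", "data": {"series": [{"x": 0.019,"y": 0.003,"z": 0.036,"rx": 0.009,"ry": 0.004,"rz": -0.003,"jaw": -1},{"x": 0.019,"y": 0.003,"z": 0.036,"rx": 0.009,"ry": 0.004,"rz": -0.003,"jaw": -1},{"x": 0.029,"y": 0.003,"z": 0.064,"rx": 0.009,"ry": 0.004,"rz": -0.003,"jaw": -1},{"x": 0.039,"y": 0.003,"z": 0.092,"rx": 0.009,"ry": 0.004,"rz": -0.003,"jaw": -1},{"x": 0.05,"y": 0.003,"z": 0.12,"rx": 0.009,"ry": 0.004,"rz": -0.003,"jaw": -1},{"x": 0.06,"y": 0.003,"z": 0.148,"rx": 0.009,"ry": 0.004,"rz": -0.003,"jaw": -1},{"x": 0.066,"y": 0.003,"z": 0.166,"rx": 0.009,"ry": 0.004,"rz": -0.003,"jaw": -1},{"x": 0.072,"y": 0.002,"z": 0.185,"rx": 0.009,"ry": 0.004,"rz": -0.003,"jaw": -1}]}}

```text
time: 48.48
tcp_pos: [0.5447, 0.3938, 0.1563]
tool_rot: [0.996, 0.002, 0.084, -0.014]
contact_force: [-0.4, -0.4, -0.9]
width: 0.0591
gripper_force: 29.7
```

{"op": "carry_out", "data": {"series": [{"x": 0.005,"y": 0,"z": 0.018,"rx": 0,"ry": 0,"rz": 0,"jaw": -1},{"x": 0.01,"y": 0,"z": 0.036,"rx": 0,"ry": 0,"rz": 0,"jaw": -1},{"x": 0.013,"y": 0,"z": 0.046,"rx": 0,"ry": 0,"rz": 0,"jaw": -1},{"x": 0.015,"y": 0,"z": 0.056,"rx": 0,"ry": 0,"rz": 0,"jaw": -1},{"x": 0.015,"y": 0,"z": 0.056,"rx": 0,"ry": 0,"rz": 0,"jaw": -1},{"x": 0.015,"y": 0,"z": 0.056,"rx": 0,"ry": 0,"rz": 0,"jaw": -1}]}}

```text
time: 48.98
tcp_pos: [0.5564, 0.3951, 0.1308]
tool_rot: [0.996, 0.003, 0.084, -0.014]
contact_force: [-0.6, 0.1, -0.7]
width: 0.0587
gripper_force: 29.7
```

```bash
python3 -c "
from h import *
stt(peg(3)[0])
P=cams('scene','side');o,a,s,res,n=fit_held(P,.069);so,sa=seat(DR,3); m=o+s[:3]; print(res,n,'lift',(m-so)@sa,(m-so).round(4),(a+np.r_[s[3:],0]-sa).round(3))"
```

```text
t49.0 [0.5564 0.3951 0.1308] [ 0.9   0.51 -0.17  0.16 -0.77  0.57] F [-0.6  0.1 -0.7] w 0.0587 g 29.7 [0.55619332 0.39501882 0.12368797]
0.0008146665051675696 1072 lift 0.003332528353512205 [0.0008 0.0021 0.0043] [ 0.002 -0.02  -0.006]
```

{"op": "carry_out", "data": {"series": [{"x": 0.001,"y": 0,"z": 0.004,"rx": 0,"ry": 0,"rz": 0,"jaw": -1},{"x": 0.001,"y": 0,"z": 0.004,"rx": 0,"ry": 0,"rz": 0,"jaw": 1},{"x": 0.001,"y": 0,"z": 0.004,"rx": 0,"ry": 0,"rz": 0,"jaw": 1},{"x": 0.001,"y": 0,"z": 0.004,"rx": 0,"ry": 0,"rz": 0,"jaw": 1},{"x": 0.001,"y": 0,"z": 0.004,"rx": 0,"ry": 0,"rz": 0,"jaw": 1},{"x": 0.001,"y": 0,"z": 0.004,"rx": 0,"ry": 0,"rz": 0,"jaw": 1},{"x": 0.001,"y": 0,"z": 0.004,"rx": 0,"ry": 0,"rz": 0,"jaw": 1},{"x": 0.001,"y": 0,"z": 0.004,"rx": 0,"ry": 0,"rz": 0,"jaw": 1}]}}

```text
time: 49.75
tcp_pos: [0.5572, 0.3952, 0.1291]
tool_rot: [0.996, 0.003, 0.084, -0.014]
contact_force: [-0.0, -0.7, -0.6]
width: 0.086
gripper_force: 0.0
```

{"op": "carry_out", "data": {"series": [{"x": -0.02,"y": 0,"z": -0.05,"rx": 0,"ry": 0,"rz": 0,"jaw": 1},{"x": -0.05,"y": 0,"z": -0.13,"rx": 0,"ry": 0,"rz": 0,"jaw": 1},{"x": -0.08,"y": 0,"z": -0.2,"rx": 0,"ry": 0,"rz": 0,"jaw": 1},{"x": -0.11,"y": 0.01,"z": -0.27,"rx": 0,"ry": 0,"rz": 0,"jaw": 1},{"x": -0.13,"y": 0.04,"z": -0.34,"rx": 0,"ry": 0,"rz": 0,"jaw": 1},{"x": -0.15,"y": 0.1,"z": -0.38,"rx": 0,"ry": 0,"rz": 0,"jaw": 1},{"x": -0.18,"y": 0.16,"z": -0.4,"rx": 0,"ry": 0,"rz": 0,"jaw": 1},{"x": -0.2,"y": 0.2,"z": -0.4,"rx": 0,"ry": 0,"rz": 0,"jaw": 1}]}}

```text
time: 50.42
tcp_pos: [0.425, 0.288, 0.3098]
tool_rot: [0.996, 0.003, 0.086, -0.016]
contact_force: [0.5, -0.0, -0.5]
width: 0.0872
gripper_force: 0.0
```

```bash
python3 -c "
from h import *
stt()
for i in(1,2,3):pegfit(i)
grip();P=cams('scene','side')
for k in range(4): print(fit_up(P[P[:,2]<.04*k+(.1 if k==3 else .039)],(.576,.007),.04*k,.045))
im=viewer.get_image('scene');save(im,'c5.png')"
```

```text
t50.4 [0.425  0.288  0.3098] [ 0.98  0.07 -0.31  0.14 -1.07  0.53] F [ 0.5 -0.  -0.5] w 0.0872 g 0.0
peg 1 mm [-2.3 -1.8  1.3] lift 2.2 tilt [0.047 0.029] res 0.0010 1743
peg 2 mm [-2.3 -0.1  1.1] lift 2.1 tilt [ 0.049 -0.003] res 0.0009 2037
peg 3 mm [-1.9  0.6  1.2] lift 2.0 tilt [ 0.047 -0.017] res 0.0009 2405
grip top [-0.0793131  -0.07747012 -0.06799961 -0.05899788 -0.05717791] 501 tcp local [-0.13286328  0.00420664  0.30598834]
(array([0.57439857, 0.00550184]), np.float64(0.0011065524538061665), 370)
(array([0.57519224, 0.00604514]), np.float64(0.0009752401652561027), 408)
(array([0.57670532, 0.007065  ]), np.float64(0.0010882957750850165), 440)
(array([0.57726667, 0.00864026]), np.float64(0.001192101991515978), 1791)
```

View pics/c5.png

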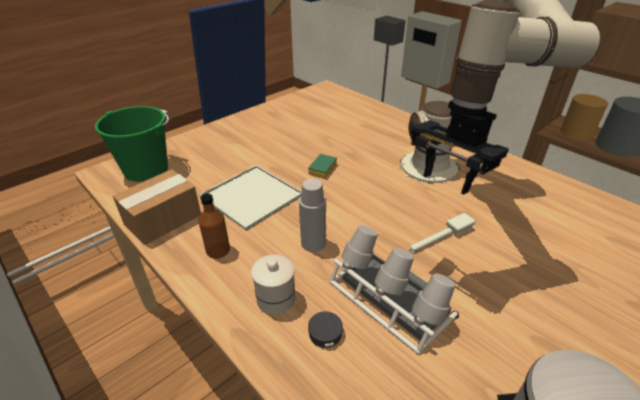

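The scene picture shows three beakers seated on the pegs at (362,247), (397,270) and (436,298). The nest of four is at (313,215), the white tray is empty, the drip tray is home and nothing else has been moved.

```bash
python3 -c "
from h import *
print(order.close_job())"
```

```text
the job is handed in; nothing more can be done
None
```

I nested the three dry beakers on the base beaker, pushed the drip tray fully home, hung the three rinsed beakers seated on their pegs, and handed the job in at about 51 s; no verdict came back.

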